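Magnifier over the board, then find the fullest screw tin by hefting

TASK

Swing the bench magnifier until its lens stands over the middle of the circuit board, and let go of it there. Then heft the three identical screw tins one at a time, going from the robot's left to its right: pick each straight up a few centimetres, feel its weight, and set it back upright where it stood. Finish by holding the heaviest one up in the gripper, upright and still, with its bottom at least 10 cm above the bench (the program ends while holding it; if the last one lifted is the heaviest, it need not be put back first), with the other two tins back in their places and the other things on the bench left alone.

Things in the scene. Friction and masses are not known exactly. Their poses are not given: they have to be found in the camera images.
- tin_a: plain closed metal tin of screws, upright cylinder 70 mm tall, 50 mm across its body and 52 mm across its lid (top 14 mm); the three look identical and start in any order, one standing on each outlined place. Origin: centre of its underside, z up. Mass somewhere between 0.1 and 0.6 kg; the fullest is at least 150 g heavier than either of the others
- tin_b: same as tin_a. The screws inside cannot be seen (called fill_full in whichever tin is fullest, fill_part1 and fill_part2 in the others, a point 30 mm above the tin's underside)
- tin_c: same as tin_a
- place_left (a point): centre of the outlined circle (70 mm across) at the robot's left end (+y) of the grey mat, on the mat's upper face. The mat is fixed, 100 x 360 mm, 3 mm thick; its three circles lie 120 mm apart along its length, which runs roughly along y (turned up to 0.2 rad)
- place_mid (a point): centre of the middle circle of the mat, on its upper face
- place_right (a point): centre of the circle at the robot's right end (-y) of the mat, on its upper face
- magnifier: bench magnifier: heavy fixed round white base 150 mm across with an upright post; origin on the bench on the post's axis, which is the vertical swing axis of the arm. The level arm turns on the post, its underside 215 mm (all parts 215 mm or more) above the bench
- magnifier_arm (a joint): swing angle of the magnifier arm, rad: 0 when the arm points along the base's -x (roughly towards the robot), growing as the lens swings towards the robot's left (+y); limits -1.2 and 1.3. Stiff: it takes about 0.5 N m (1.5 to 2 N at the knob) to move and stays where it is left
- lens_center (a point): centre of the round lens, 275 mm from the swing axis, 230 mm above the bench; the lens frame is 134 mm across and 20 mm thick
- magnifier_grip (a point): the black upright knob on the far end of the arm, beyond the lens, 350 mm from the swing axis on the same line: a round peg 24 mm across, its top 280 mm above the bench and 43 mm of it free above the frame; this point is on its axis, 262 mm above the bench
- board: blue circuit board, 120 x 150 mm, clamped level in a low fixed holder; origin on the bench under its middle; top face 32 mm above the bench, parts up to 42 mm
- board_mid (a point): middle of the board's top face; about 255 to 300 mm from the magnifier's swing axis
- spool: bystander: small grey spool, 44 mm across, 36 mm tall, standing; origin under its centre
- flux: bystander: small amber bottle, 28 mm across, 60 mm tall, standing; origin under its centre
- driver: bystander: screwdriver with orange handle, 170 mm, lying on the bench
- pliers: bystander: pliers with blue handles, about 120 mm long, 16 mm high, lying
- meter: bystander: orange hand meter, 160 x 80 x 36 mm, lying; origin under its centre
- mug: bystander: white mug, 76 mm across, 90 mm tall; origin under its centre
- parts_tray: bystander: blue divided parts tray, 100 x 140 x 30 mm; origin under its centre

How it is judged:
By the outcome, as a careful person would: the job done as asked, in the order asked, and still so for the second after the job is handed in, while the arm keeps its last pose, push and grip.
It also fails if it takes over 72 s, if anything falls off the work surface, if the arm or the gripper's body presses on something with over 40 N, if the wrist force passes 120 N, or if a joint passes its speed limit or range.

ROBOT

A 6-joint arm with a two-finger parallel gripper is mounted at the origin on the work surface. World frame = base frame: x ahead of the robot, y to its left, z up, the work surface at z = 0. Lengths are in mm, angles in rad, forces in N, time in s.
With the tool pointing down it reaches from about 375 to 900 mm from the base axis. Payload 3.1 kg.
Tool frame: the origin (TCP) lies at the very end of the fingers, on their centre line; the grasp point (between the pads) lies arm.tcp_to_grasp behind it (arm.tcp_to_grasp is the distance from the TCP to the grasp point, in mm); z points along the fingers, y is the direction in which the jaws open and shut (so a half turn about z gives the same grasp; the last joint's range is limited). The gripper opens to 87 mm and grips with 3 to 60 N. Pads are 19 mm wide; open, the fingers measure 117 mm over their backs; the gripper's body (75 mm by 190 mm) begins 51 mm behind the grasp point.
Start: joints at [0.958, 0.527, 1.433, -0, 1.181, -0.178], TCP at [263.226, 566.841, 222.548] pointing down, gripper open.
Joint ranges: [-3.08, 3.08], [-0.75, 2.2], [0.22, 2.44], [-1.43, 4.57], [0, 2.65], [-2.85, 2.85]. Speed limits (rad/s): [2.79, 2.79, 3.14, 3.14, 3.14, 3.14].

INTERFACE

Orientations are given as a rotation vector (axis times angle).
In Python, from cell import arm, read_camera gives the robot as it stands.
- The arm moves only by the tool jog_arm, never from a script. Its argument "motion" is a list of rows, each an object of numbers: "dx", "dy", "dz": the shift along the tool's x, y, z normalised to -1 to 1, where 1 is 0.02 m; "wx", "wy", "wz": the turn, a rotation vector about the tool's x, y, z normalised to -1 to 1, where 1 is 5 degrees. In form: [{"dx": .., "dy": .., "dz": .., "wx": .., "wy": .., "wz": ..}, ...]. A call has 1 to 10 rows; each row shifts and turns the commanded pose from where the row before left it, along the tool's axes as they then stand; what a row does not reach is not made up. A row lasts 1/10 s, in which the tool goes at most 50 mm and 8.59 degrees, less where a joint would pass 70% of its speed; a pose out of reach is approached as far as the arm can. A call with a number of a shift or a turn outside -1 to 1 is refused whole. A call with a gripper value outside its range is refused whole. "claw" is the closure, from -1 (fully open) to 1 (shut), set as the call begins (left out, the last holds). The fingers move at their own pace and stop on an object; "newtons" is the grip in N (left out, the last holds). Time passes only in rows, so rows that do not move let the fingers close. It gives the time, the measured TCP pose, the force and the opening at its end, in the units of the state.
- arm.sense(): the state, without advancing time (a new reading comes with each control period).
- read_camera(name): name is "scene" or "top"; returns a dict with "img" (400x640x3 uint8, red, green, blue), "z_map" (400x640 float32, mm along the optical axis (not along the pixel's ray), 0 where there is no reading), "vfov" (degrees; the focal length in pixels is half the picture's height over the tangent of half this angle, whatever the lens; pixels are square), "cx", "cy" (the principal point, pixels), "k1" (the pictures are not rectified: a ray, as slopes to the right and down, at radius r is drawn at 1 + k1 r^2 times it, then the intrinsics apply), "pose" (4x4, takes a point from camera to world coordinates). Camera axes: x right, y up, looking along -z (the intrinsics and any distortion apply to the point x, -y, -z); pixel columns grow to the right and rows downward; lengths in mm; the calibration is good to about 2 mm. A picture is of the moment at which its call begins.
- arm.close_job(): hands the job in, once; it reports no verdict.
The state is a dict: "t": time; "joint_pos": joint angles; "joint_vel": joint speeds; "tau": joint torques, N m; "eef_pos": TCP position; "tool_rot": TCP orientation; "contact_force": force on the tool from outside, world axes, zero at the start; "wrist_torque": the same for the moment, N m; "finger_gap": opening from 0.0 (shut) to 1.0 (fully open).
Only numpy, scipy, OpenCV 4.12 (cv2) and the standard library are available. Lean on these libraries where they do the work, as an engineer would, in place of code of your own. Each camera call takes 0.05 s, during which the arm holds its last target.

## Working session

There is one attempt and no reset: what is moved stays moved. The work goes in short steps, Python scripts to look and compute and a tool call to move; the robot and the scene stay as the last step left them, time stands still between calls to the robot, and variables do not carry over. Pictures are saved under pics/ and viewed, and the job is handed in when it is done.

Besides the shell and the picture viewer there is one more tool, called after "Emit:" in YAML: its name, and indented under it one key for each argument. jog_arm: Moves the arm, as the interface text tells. Its arguments: {"type":"object","properties":{"motion":{"type":"array"},"claw":{"type":"number"},"newtons":{"type":"number"}},"required":["motion"]}

```bash
ls; mkdir -p pics; python3 - <<'E'
from cell import arm, read_camera
import cv2, numpy as np
s=arm.sense(); print(s, arm.tcp_to_grasp)
for n in ("scene","top"):
    c=read_camera(n); cv2.imwrite(f"pics/{n}0.png",c["img"][:,:,::-1])
    np.savez(f"{n}0.npz",**c)
    print(n,c["vfov"],c["cx"],c["cy"],c["k1"],c["pose"].round(3).tolist())
E
```

```text
pics
{'t': 0.0, 'joint_pos': array([ 9.57516760e-01,  5.28445462e-01,  1.43389764e+00, -3.34697170e-05,
        1.18140034e+00, -1.78528696e-01]), 'joint_vel': array([ 0.00026583, -0.00059724, -0.00106106, -0.00083554,  0.00221893,
        0.00144498]), 'tau': array([ 2.32001012e-04, -4.40048397e+01, -1.76591510e+01,  6.33572834e-02,
        5.82925498e-02, -1.47778765e-04]), 'eef_pos': array([262.80981154, 566.25101794, 221.5858429 ]), 'tool_rot': array([-0.67734705, -3.06688182,  0.00313507]), 'contact_force': array([ 0.35306294, -1.23338255, -0.10582794]), 'wrist_torque': array([0.02702175, 0.01193032, 0.0397173 ]), 'finger_gap': 1.0009398259527753} 18.700000000000003
scene 47.018760416421124 325.8234046294565 199.6710330011897 0.043776378140528996 [[-0.063, -0.84, 0.54, 1247.869], [0.998, -0.05, 0.039, 67.242], [-0.006, 0.541, 0.841, 1237.667], [0.0, 0.0, 0.0, 1.0]]
top 49.575013203298155 319.6668623392747 199.54913421583223 -0.04013224626765527 [[0.009, 0.987, -0.163, 335.598], [-1.0, 0.008, -0.009, -12.69], [-0.008, 0.163, 0.987, 1552.766], [0.0, 0.0, 0.0, 1.0]]
```

View pics/scene0.png

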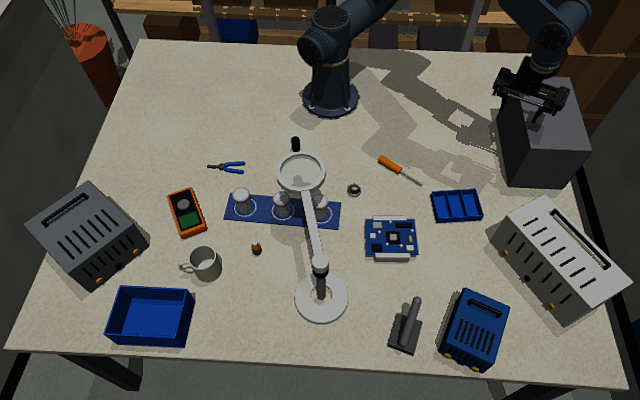

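View pics/top0.png

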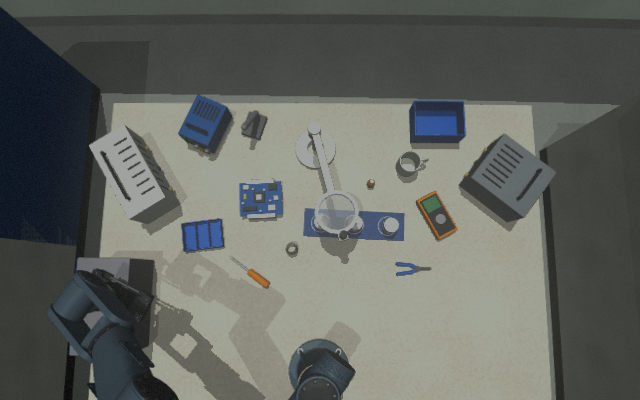

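The scene view shows the robot at the top and the magnifier at (320,290), with its lens at (301,172) over the blue mat at (283,210). The board is at (391,238). In the top view the board is at (261,199), the lens at (337,212), the knob at (343,235) and the mat at (354,224). I'll zoom in on these next.

```bash
cat > h.py <<'E'
import numpy as np, cv2
def load(n): return dict(np.load(n+".npz"))
def K(c):
    f=200/np.tan(np.radians(float(c["vfov"]))/2)
    return np.array([[f,0,float(c["cx"])],[0,f,float(c["cy"])],[0,0,1]]), f
def und(c,uv):
    uv=np.atleast_2d(np.asarray(uv,float)); k,f=K(c)
    d=(uv-[c["cx"],c["cy"]])/f; x=d.copy()
    for _ in range(20): x=d/(1+float(c["k1"])*(x**2).sum(1,keepdims=True))
    return x
def ray(c,uv):
    x=und(c,uv); d=np.c_[x[:,0],-x[:,1],-np.ones(len(x))]
    return c["pose"][:3,3], d@c["pose"][:3,:3].T
def onz(c,uv,z):
    o,d=ray(c,uv); t=(z-o[2])/d[:,2]; return o+d*t[:,None]
def proj(c,P):
    P=np.atleast_2d(P); q=(P-c["pose"][:3,3])@c["pose"][:3,:3]
    x=np.c_[q[:,0],-q[:,1]]/-q[:,2:3]; r2=(x**2).sum(1,keepdims=True)
    return x*(1+float(c["k1"])*r2)*K(c)[1]+[c["cx"],c["cy"]]
def cloud(c):
    v,u=np.mgrid[0:400,0:640]; uv=np.c_[u.ravel(),v.ravel()]
    o,d=ray(c,uv); P=o+d*c["z_map"].ravel()[:,None]
    P[c["z_map"].ravel()<=0]=np.nan
    return P.reshape(400,640,3)
def tri(c1,u1,c2,u2):
    o1,d1=ray(c1,u1); o2,d2=ray(c2,u2); d1=d1[0];d2=d2[0]
    t=np.linalg.lstsq(np.c_[d1,-d2],o2-o1,rcond=None)[0]
    a=o1+d1*t[0]; b=o2+d2*t[1]; return (a+b)/2, np.linalg.norm(a-b)
E
python3 - <<'E'
from h import *
s=load("scene0"); t=load("top0")
a=s["img"][130:330,200:440,::-1]; cv2.imwrite("pics/s1.png",cv2.resize(a,(720,600),interpolation=cv2.INTER_CUBIC))
a=t["img"][110:290,170:410,::-1]; cv2.imwrite("pics/t1.png",cv2.resize(a,(800,600),interpolation=cv2.INTER_CUBIC))
for n,c in (("s",s),("t",t)):
    P=cloud(c); 
    pts={"s":[(391,238),(301,172),(320,300),(295,140),(300,320),(242,194),(281,200),(322,205),(265,215)],"t":[(261,199),(337,212),(315,130),(343,235),(312,165),(391,226),(366,226)]}[n]
    for p in pts: print(n,p,P[p[1],p[0]].round(1))
E
```

```text
s (391, 238) [602.1 210.9  41.2]
s (301, 172) [518.9 -52.  233.4]
s (320, 300) [7.885e+02 1.470e+01 2.000e-01]
s (295, 140) [443.3 -73.2 275.3]
s (300, 320) [847.2 -36.2  -3.6]
s (242, 194) [ 498.9 -240.7   78.3]
s (281, 200) [ 510.4 -121.4   73.7]
s (322, 205) [520.6   3.   73.4]
s (265, 215) [ 524.3 -176.2    3.4]
t (261, 199) [585.6 209.   41.5]
t (337, 212) [515.3 -54.3 233.2]
t (315, 130) [773.4  16.  245.1]
t (343, 235) [440.9 -70.7 279.7]
t (312, 165) [716.1  30.4  19.4]
t (391, 226) [ 490.2 -244.7   72.5]
t (366, 226) [ 497.3 -166.3   -1.8]
```

View pics/s1.png

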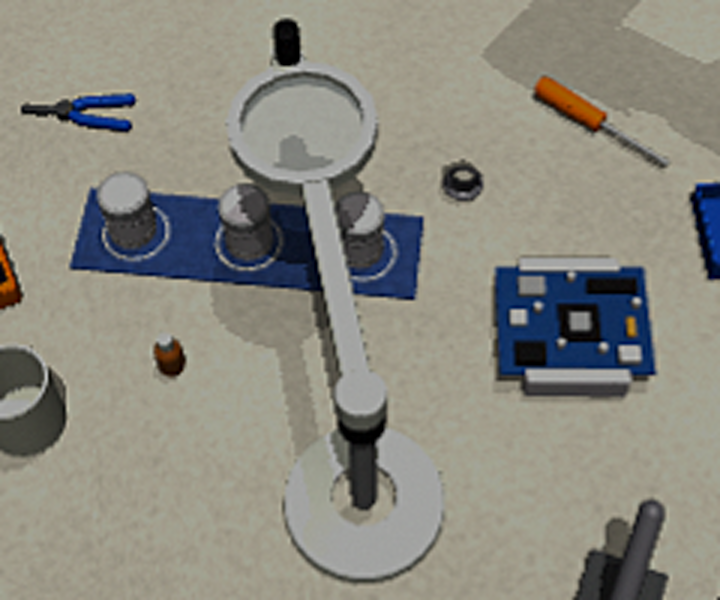

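View pics/t1.png

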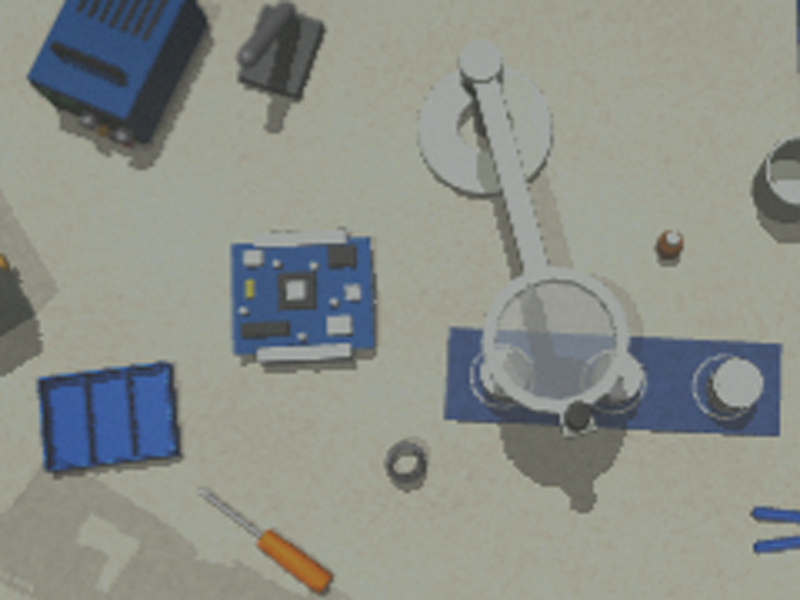

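```bash
python3 - <<'E'
from h import *
from scipy.optimize import least_squares
s=load("scene0"); t=load("top0")
def circ(P,r=None):
    f=lambda p: np.hypot(P[:,0]-p[0],P[:,1]-p[1])-(p[2] if r is None else r)
    return least_squares(f,[P[:,0].mean(),P[:,1].mean(),50],loss="soft_l1").x.round(1)
for n,c in (("scene",s),("top",t)):
    img=c["img"]; P=cloud(c); hsv=cv2.cvtColor(img,cv2.COLOR_RGB2HSV)
    blue=cv2.inRange(hsv,(100,120,40),(125,255,255))
    # board: blue with contour near expected
    cs,_=cv2.findContours(blue,cv2.RETR_EXTERNAL,cv2.CHAIN_APPROX_NONE)
    for k in cs:
        if cv2.contourArea(k)<250: continue
        pts=k[:,0,:]; m=pts.mean(0)
        Q=onz(c,pts,30); q=onz(c,pts,3)
        if 380<Q[:,0].mean()<700 and -330<Q[:,1].mean()<330:
            print(n,"blue",m.round(),"z32:",[np.round(v,1) for v in cv2.minAreaRect(onz(c,pts,32)[:,:2].astype(np.float32))],"z3:",[np.round(v,1) for v in cv2.minAreaRect(q[:,:2].astype(np.float32))])
    w=(hsv[:,:,1]<60)
    # high white stuff : frame + arm
    m=(P[:,:,2]>225)&(P[:,:,2]<262)&(P[:,:,0]>420)&(P[:,:,0]<850)&(np.abs(P[:,:,1])<150)
    A=P[m]; print(n,"arm pts",len(A),A[:,2].min(),A[:,2].max())
    m2=m&(P[:,:,0]<600); e=m2.astype(np.uint8)
    cs,_=cv2.findContours(e,cv2.RETR_EXTERNAL,cv2.CHAIN_APPROX_NONE); k=max(cs,key=cv2.contourArea)[:,0,:]
    # base disk
    b=(P[:,:,2]>12)&(P[:,:,2]<40)&(P[:,:,0]>650)&(P[:,:,0]<900)&(np.abs(P[:,:,1])<110)
    B=P[b]; print(n,"base",len(B),np.percentile(B[:,2],[5,50,95]),B[:,:2].min(0),B[:,:2].max(0))
    hull=cv2.convexHull(B[:,:2].astype(np.float32))[:,0]; print(" base circ",circ(hull), cv2.minEnclosingCircle(hull))
    kn=(P[:,:,2]>268)&(P[:,:,2]<292)&(P[:,:,0]>400)&(P[:,:,0]<480)&(np.abs(P[:,:,1]+70)<50)
    Kp=P[kn]; print(" knob top",len(Kp),Kp.mean(0).round(1),Kp.min(0).round(1),Kp.max(0).round(1))
    hd=(P[:,:,2]>225)&(P[:,:,2]<300)&(P[:,:,0]>730)&(P[:,:,0]<850)&(np.abs(P[:,:,1])<70)
    H=P[hd]; print(" head",H.mean(0).round(1),H.min(0).round(1),H.max(0).round(1))
    L=P[m2]; hl=cv2.convexHull(L[:,:2].astype(np.float32))[:,0]; print(" lens",np.median(L[:,2]),L.min(0).round(1),L.max(0).round(1),circ(hl[hl[:,0]<560]))
    # tin tops
    tt=(P[:,:,2]>62)&(P[:,:,2]<85)&(P[:,:,0]>440)&(P[:,:,0]<570)&(P[:,:,1]>-280)&(P[:,:,1]<40)
    nn,lab=cv2.connectedComponents(tt.astype(np.uint8))
    for i in range(1,nn):
        T=P[lab==i]
        if len(T)>30: print("  tin",len(T),T.mean(0).round(1),T.min(0).round(1),T.max(0).round(1))
E
```

```text
scene blue [391. 237.] z32: [array([590.9, 210.5]), array([117.2, 149.2]), np.float64(3.5)] z3: [array([575.1, 214. ]), array([120. , 152.8]), np.float64(3.5)]
scene blue [332. 217.] z32: [array([527.7,  25.1]), array([60.3, 97.5]), np.float64(87.3)] z3: [array([510.4,  24.1]), array([61.7, 99.8]), np.float64(87.3)]
scene blue [259. 213.] z32: [array([ 519.6, -171.8]), array([244.5,  96.3]), np.float64(87.5)] z3: [array([ 502.1, -177.6]), array([250.4,  98.6]), np.float64(87.5)]
scene arm pts 2666 225.0802058450297 261.8516267312915
scene base 1691 [14.32128735 20.26867092 26.84494165] [709.71756441 -56.55265133] [858.23612325  89.95871358]
 base circ [782.7  16.8  74.6] ((782.78076171875, 16.310283660888672), 75.87773895263672)
 knob top 65 [447.1 -74.  277.9] [434.2 -83.9 268. ] [457.5 -64.1 283.7]
 head [773.1  13.9 241.3] [730.3  -7.5 225.3] [804.3  37.4 250.1]
 lens 233.8298188901839 [ 431.1 -122.   225.1] [599.8  12.8 261.9] [514.5 -55.1  67.9]
  tin 225 [ 498.5 -246.5   72.8] [ 470.3 -272.7   62.1] [ 523.2 -221.5   80.9]
  tin 224 [ 504.9 -123.    72.3] [ 475.3 -149.5   62.1] 
[... 251 characters left out ...]
 arm pts 2135 225.04227382369618 256.321713215729
top base 778 [13.81288935 19.71031862 27.44370348] [706.18557502 -53.24291146] [850.3649573   93.77253403]
 base circ [780.8  20.1  74. ] ((781.209228515625, 20.495471954345703), 75.23094177246094)
 knob top 56 [443.7 -71.  278.8] [432.6 -82.5 268.9] [456.3 -59.2 285.1]
 head [768.6  16.7 241.7] [732.2  -3.2 226.9] [801.1  38.4 249.9]
 lens 233.54790090743109 [ 426.2 -118.6  225. ] [599.5  16.2 256.3] [514.7 -51.9  67.5]
  tin 87 [ 496.3 -130.2   73.2] [ 476.4 -145.6   62.7] [ 523.6 -107.3   80.2]
  tin 184 [ 494.9 -244.    72.8] [ 469.4 -269.5   62.5] [ 521.5 -220.4   80.3]
  tin 35 [495.   11.7  72.2] [481.1  -1.3  62.1] [515.3  19.6  77. ]
```

Averaging the two views gives these positions:

| Thing | Position (mm) | Check against the text |
|---|---|---|
| Post | (782,18) | – |
| Lens | (514.6,-53.5) | 277 mm from the post (text: 275) |
| Knob | (445.4,-72.5) | 349 mm from the post (text: 350), top at about 279 mm |
| Board middle | (590,212) | 272 mm from the post |

The arm is at θ≈-0.264 and needs to reach 0.789, a swing of +60°. First I'll raise the tool and turn it so the jaws open along the tangent.

Emit:
jog_arm:
  motion:
    - {"dz":-0.7,"wz":-1}
    - {"dz":-0.7,"wz":-1}
    - {"dz":-0.7,"wz":-1}
    - {"dz":-0.7,"wz":-1}
    - {"dz":-0.7,"wz":-1}
    - {"dz":-0.7,"wz":-1}
    - {"dz":-0.7,"wz":-1}
    - {"dz":-0.7,"wz":-1}
  claw: -1

```text
invalid input at $.motion[0]: expected keys dx, dy, dz, wx, wy, wz
```

```bash
cat > g.py <<'E'
from cell import arm
import sys, numpy as np
from scipy.spatial.transform import Rotation as R
def rel(target, yaw=None):
    s=arm.sense(); r=R.from_rotvec(s["tool_rot"]); M=r.as_matrix()
    print("t",round(s["t"],2),"pos",s["eef_pos"].round(1),"yaw_y",round(np.degrees(np.arctan2(M[1,1],M[0,1])),2),"tilt z",M[:,2].round(4),"F",s["contact_force"].round(2),"T",s["wrist_torque"].round(2),"gap",round(s["finger_gap"]*87,1),"q",s["joint_pos"].round(2))
    if target is not None:
        d=M.T@(np.array(target)-s["eef_pos"]); print("tool-frame shift mm",d.round(1)," units",(d/20).round(2))
if __name__=="__main__":
    rel([float(x) for x in sys.argv[1:4]] if len(sys.argv)>3 else None)
E
python3 g.py 445.4 -72.5 335
```

```text
t 0.1 pos [262.8 566.3 221.7] yaw_y 65.09 tilt z [-0.0011 -0.0016 -1.    ] F [-0.91 -0.38 -0.31] T [ 0.01 -0.   -0.06] gap 87.0 q [ 0.96  0.53  1.43 -0.    1.18 -0.18]
tool-frame shift mm [-434.6 -502.7 -112.5]  units [-21.73 -25.14  -5.63]
```

Emit:
jog_arm:
  motion:
    - {"dx":0,"dy":0,"dz":-0.7,"wx":0,"wy":0,"wz":-1}
    - {"dx":0,"dy":0,"dz":-0.7,"wx":0,"wy":0,"wz":-1}
    - {"dx":0,"dy":0,"dz":-0.7,"wx":0,"wy":0,"wz":-1}
    - {"dx":0,"dy":0,"dz":-0.7,"wx":0,"wy":0,"wz":-1}
    - {"dx":0,"dy":0,"dz":-0.7,"wx":0,"wy":0,"wz":-1}
    - {"dx":0,"dy":0,"dz":-0.7,"wx":0,"wy":0,"wz":-1}
    - {"dx":0,"dy":0,"dz":-0.7,"wx":0,"wy":0,"wz":-1}
    - {"dx":0,"dy":0,"dz":-0.7,"wx":0,"wy":0,"wz":-1}
  claw: -1

```text
t: 0.9
eef_pos: [263.0, 566.5, 334.4]
tool_rot: [0.418, -3.113, 0.002]
contact_force: [-0.5, 0.2, 0.6]
finger_gap: 0.999
```

```bash
python3 g.py 445.4 -72.5 335
```

```text
t 0.9 pos [263.  566.5 334.4] yaw_y 105.29 tilt z [-9.0e-04 -1.2e-03 -1.0e+00] F [-0.55  0.21  0.65] T [0.07 0.09 0.03] gap 86.9 q [ 0.96  0.43  1.29  0.    1.43 -0.88]
tool-frame shift mm [-7.400e+00 -6.645e+02  1.000e-01]  units [ -0.37 -33.22   0.  ]
```

Emit:
jog_arm:
  motion:
    - {"dx":0,"dy":-1,"dz":0,"wx":0,"wy":0,"wz":0}
    - {"dx":0,"dy":-1,"dz":0,"wx":0,"wy":0,"wz":0}
    - {"dx":0,"dy":-1,"dz":0,"wx":0,"wy":0,"wz":0}
    - {"dx":0,"dy":-1,"dz":0,"wx":0,"wy":0,"wz":0}
    - {"dx":0,"dy":-1,"dz":0,"wx":0,"wy":0,"wz":0}
    - {"dx":0,"dy":-1,"dz":0,"wx":0,"wy":0,"wz":0}
    - {"dx":0,"dy":-1,"dz":0,"wx":0,"wy":0,"wz":0}
    - {"dx":0,"dy":-1,"dz":0,"wx":0,"wy":0,"wz":0}
    - {"dx":0,"dy":-1,"dz":0,"wx":0,"wy":0,"wz":0}
    - {"dx":0,"dy":-1,"dz":0,"wx":0,"wy":0,"wz":0}

```text
t: 1.9
eef_pos: [315.1, 372.7, 334.1]
tool_rot: [0.413, -3.113, 0.001]
contact_force: [-0.3, 0.7, -0.0]
finger_gap: 0.999
```

Emit:
jog_arm:
  motion:
    - {"dx":0,"dy":-1,"dz":0,"wx":0,"wy":0,"wz":0}
    - {"dx":0,"dy":-1,"dz":0,"wx":0,"wy":0,"wz":0}
    - {"dx":0,"dy":-1,"dz":0,"wx":0,"wy":0,"wz":0}
    - {"dx":0,"dy":-1,"dz":0,"wx":0,"wy":0,"wz":0}
    - {"dx":0,"dy":-1,"dz":0,"wx":0,"wy":0,"wz":0}
    - {"dx":0,"dy":-1,"dz":0,"wx":0,"wy":0,"wz":0}
    - {"dx":0,"dy":-1,"dz":0,"wx":0,"wy":0,"wz":0}
    - {"dx":0,"dy":-1,"dz":0,"wx":0,"wy":0,"wz":0}
    - {"dx":0,"dy":-1,"dz":0,"wx":0,"wy":0,"wz":0}
    - {"dx":0,"dy":-1,"dz":0,"wx":0,"wy":0,"wz":0}

```text
t: 2.9
eef_pos: [367.1, 179.8, 334.3]
tool_rot: [0.412, -3.114, 0.0]
contact_force: [-0.1, -0.3, 0.4]
finger_gap: 1.001
```

Emit:
jog_arm:
  motion:
    - {"dx":0,"dy":-1,"dz":0,"wx":0,"wy":0,"wz":0}
    - {"dx":0,"dy":-1,"dz":0,"wx":0,"wy":0,"wz":0}
    - {"dx":0,"dy":-1,"dz":0,"wx":0,"wy":0,"wz":0}
    - {"dx":0,"dy":-1,"dz":0,"wx":0,"wy":0,"wz":0}
    - {"dx":0,"dy":-1,"dz":0,"wx":0,"wy":0,"wz":0}
    - {"dx":0,"dy":-1,"dz":0,"wx":0,"wy":0,"wz":0}
    - {"dx":0,"dy":-1,"dz":0,"wx":0,"wy":0,"wz":0}
    - {"dx":0,"dy":-1,"dz":0,"wx":0,"wy":0,"wz":0}
    - {"dx":0,"dy":-1,"dz":0,"wx":0,"wy":0,"wz":0}
    - {"dx":0,"dy":-1,"dz":0,"wx":0,"wy":0,"wz":0}

```text
t: 3.9
eef_pos: [419.2, -13.2, 334.2]
tool_rot: [0.412, -3.114, -0.001]
contact_force: [0.5, 0.5, 0.2]
finger_gap: 1.002
```

```bash
python3 g.py 445.4 -72.5 245; python3 - <<'E'
from cell import read_camera
import cv2,numpy as np
for n in ("scene","top"):
    c=read_camera(n); cv2.imwrite(f"pics/{n}1.png",c["img"][:,:,::-1]); np.savez(f"{n}1.npz",**c)
a=cv2.imread("pics/scene1.png")[60:260,180:420]; cv2.imwrite("pics/s2.png",cv2.resize(a,(720,600)))
E
```

```text
t 3.9 pos [419.2 -13.2 334.2] yaw_y 105.08 tilt z [-8.e-04  3.e-04 -1.e+00] F [0.45 0.47 0.17] T [ 0.04 -0.   -0.  ] gap 87.1 q [-0.3   0.1   1.75  0.    1.29 -2.13]
tool-frame shift mm [-10.  -64.1  89.2]  units [-0.5  -3.21  4.46]
```

View pics/s2.png

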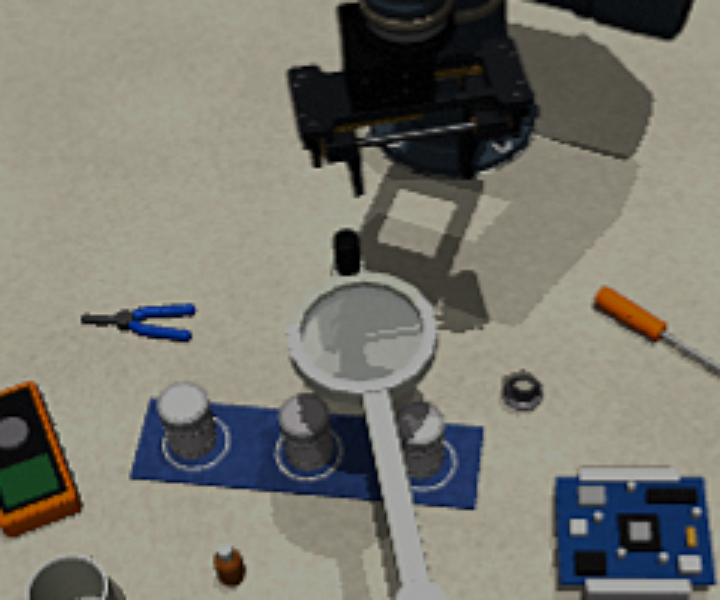

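The gripper is up at crop (420,130), with fingertips at about crop (358,190) and (467,170). The knob is at crop (347,250). I'll check the camera bias against the known fingertip positions.

```bash
python3 - <<'E'
from h import *
from cell import arm
from scipy.spatial.transform import Rotation as R
s=arm.sense(); M=R.from_rotvec(s["tool_rot"]).as_matrix(); p=s["eef_pos"]
for n,w in (("scene1",(180,60)),("top1",(320,225))):
    c=load(n); C=cloud(c); 
    q=(C-p)@M   # tool coords
    m=(q[...,2]>-40)&(q[...,2]<3)&(abs(q[...,0])<25)&(abs(q[...,1])<75)
    print(n,m.sum()); Q=q[m]
    for sgn in(1,-1):
        k=Q[Q[:,1]*sgn>0]; 
        if len(k): print(sgn,len(k),k.min(0).round(1),k.max(0).round(1),k.mean(0).round(1))
    print(proj(c,[p+M[:,1]*43.5,p-M[:,1]*43.5,p+M[:,1]*58.5,p-M[:,1]*58.5]).round(1))
E
python3 - <<'E'
import cv2
a=cv2.imread("pics/scene1.png")[100:150,280:360]; cv2.imwrite("pics/s3.png",cv2.resize(a,(800,500),interpolation=cv2.INTER_NEAREST))
E
```

```text
scene1 102
1 60 [-11.7  40.7 -39.7] [ 9.4 51.5  2.9] [ -5.9  45.1 -20.9]
-1 42 [-12.4 -57.2 -39.5] [  1.5 -45.9  -1.3] [ -8.1 -51.1 -19.5]
[[333.  117.1]
 [300.5 122. ]
 [338.6 116.2]
 [294.8 122.9]]
top1 2
1 2 [  8.9  41.5 -36.5] [  9.1  43.9 -21.5] [  9.   42.7 -29. ]
[[308.8 244.5]
 [338.7 236.8]
 [303.6 245.9]
 [343.9 235.5]]
```

View pics/s3.png

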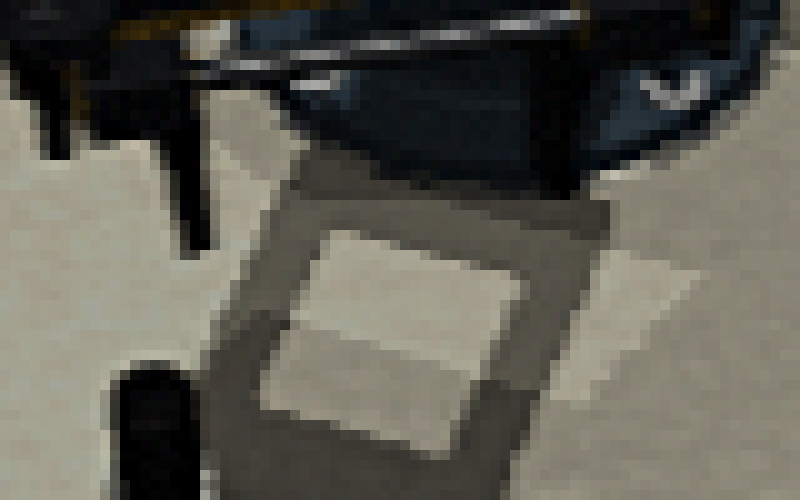

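In the scene view the fingers are biased by about (+2,-2.6) mm, so the top view is close to true. Refined values are post (781,20), knob (444,-70.5) and board (589,213), for a swing of 60.2°. Now I'll go onto the knob.

Emit:
jog_arm:
  motion:
    - {"dx":-0.1,"dy":-0.8,"dz":0.1,"wx":0,"wy":0,"wz":0}
    - {"dx":-0.1,"dy":-0.8,"dz":0.1,"wx":0,"wy":0,"wz":0}
    - {"dx":-0.1,"dy":-0.8,"dz":0.2,"wx":0,"wy":0,"wz":0}
    - {"dx":-0.1,"dy":-0.7,"dz":0.6,"wx":0,"wy":0,"wz":0}
    - {"dx":0,"dy":0,"dz":0.8,"wx":0,"wy":0,"wz":0}
    - {"dx":0,"dy":0,"dz":0.8,"wx":0,"wy":0,"wz":0}
    - {"dx":0,"dy":0,"dz":0.8,"wx":0,"wy":0,"wz":0}
    - {"dx":0,"dy":0,"dz":0.6,"wx":0,"wy":0,"wz":0}
    - {"dx":0,"dy":0,"dz":0.4,"wx":0,"wy":0,"wz":0}
    - {"dx":0,"dy":0,"dz":0,"wx":0,"wy":0,"wz":0}

```text
t: 5.0
eef_pos: [442.4, -70.1, 245.0]
tool_rot: [0.412, -3.112, -0.003]
contact_force: [-0.4, 0.2, 0.1]
finger_gap: 0.999
```

```bash
python3 g.py 444 -70.5 246; python3 - <<'E'
from cell import read_camera
import cv2,numpy as np
for n in ("scene",):
    c=read_camera(n); cv2.imwrite(f"pics/{n}2.png",c["img"][:,:,::-1]); np.savez(f"{n}2.npz",**c)
a=cv2.imread("pics/scene2.png")[100:180,250:350]; cv2.imwrite("pics/s4.png",cv2.resize(a,(750,600),interpolation=cv2.INTER_CUBIC))
E
```

```text
t 5.0 pos [442.4 -70.1 245. ] yaw_y 105.07 tilt z [-0.0032  0.0015 -1.    ] F [-0.44  0.23  0.09] T [0.03 0.02 0.05] gap 86.9 q [-0.41  0.26  1.83  0.    1.06 -2.24]
tool-frame shift mm [-1.4 -0.8 -1. ]  units [-0.07 -0.04 -0.05]
```

View pics/s4.png

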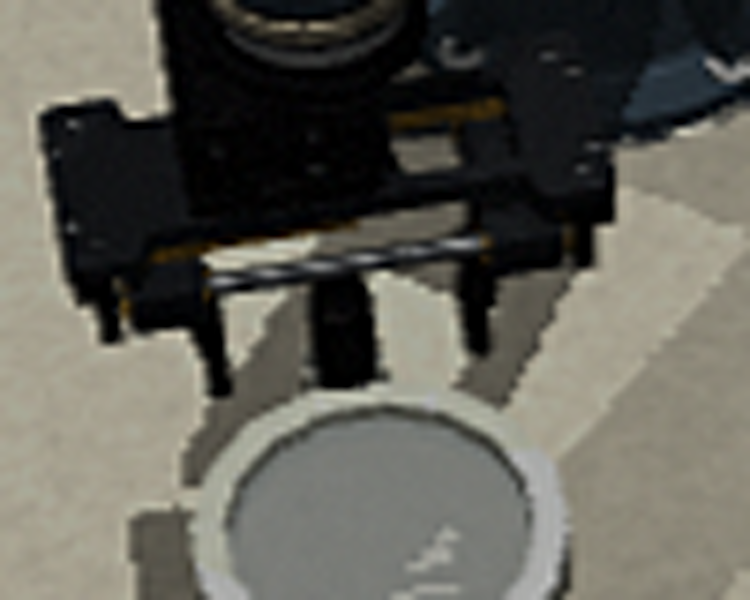

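The knob sits centred between the fingers, at crop (343,330). I'll close on it.

Emit:
jog_arm:
  motion:
    - {"dx":0,"dy":0,"dz":0,"wx":0,"wy":0,"wz":0}
    - {"dx":0,"dy":0,"dz":0,"wx":0,"wy":0,"wz":0}
    - {"dx":0,"dy":0,"dz":0,"wx":0,"wy":0,"wz":0}
    - {"dx":0,"dy":0,"dz":0,"wx":0,"wy":0,"wz":0}
    - {"dx":0,"dy":0,"dz":0,"wx":0,"wy":0,"wz":0}
    - {"dx":0,"dy":0,"dz":0,"wx":0,"wy":0,"wz":0}
  claw: 1
  newtons: 12

```text
t: 5.65
eef_pos: [443.3, -70.2, 246.7]
tool_rot: [-0.412, 3.114, -0.0]
contact_force: [-0.1, -0.4, -0.8]
finger_gap: 0.54
```

```bash
python3 g.py 444 -70.5 246
```

```text
t 5.65 pos [443.3 -70.2 246.7] yaw_y 105.09 tilt z [ 3.e-04 -1.e-04 -1.e+00] F [-0.15 -0.43 -0.76] T [ 0.09  0.02 -0.01] gap 47.0 q [-0.41  0.26  1.83 -0.    1.06 -2.24]
tool-frame shift mm [-0.6 -0.4  0.7]  units [-0.03 -0.02  0.03]
```

Still closing, at about 7 mm per 0.1 s.

Emit:
jog_arm:
  motion:
    - {"dx":0,"dy":0,"dz":0,"wx":0,"wy":0,"wz":0}
    - {"dx":0,"dy":0,"dz":0,"wx":0,"wy":0,"wz":0}
    - {"dx":0,"dy":0,"dz":0,"wx":0,"wy":0,"wz":0}
    - {"dx":0,"dy":0,"dz":0,"wx":0,"wy":0,"wz":0}
    - {"dx":0,"dy":0,"dz":0,"wx":0,"wy":0,"wz":0}

```text
t: 6.15
eef_pos: [443.3, -70.3, 246.5]
tool_rot: [0.412, -3.114, 0.0]
contact_force: [-0.4, 0.2, 0.2]
finger_gap: 0.27
```

```bash
python3 g.py 444 -70.5 246
```

```text
t 6.15 pos [443.3 -70.3 246.5] yaw_y 105.09 tilt z [-1.e-04 -1.e-04 -1.e+00] F [-0.41  0.22  0.24] T [ 0.03  0.03 -0.01] gap 23.5 q [-0.41  0.26  1.83 -0.    1.06 -2.24]
tool-frame shift mm [-0.7 -0.4  0.5]  units [-0.03 -0.02  0.03]
```

Grasped: the gap is 23.5 mm against the 24 mm knob. Now the arc: 30 rows of 2° at R = 350 mm.

Emit:
jog_arm:
  motion:
    - {"dx":-0.011,"dy":0.61,"dz":0,"wx":0,"wy":0,"wz":0.4}
    - {"dx":-0.011,"dy":0.61,"dz":0,"wx":0,"wy":0,"wz":0.4}
    - {"dx":-0.011,"dy":0.61,"dz":0,"wx":0,"wy":0,"wz":0.4}
    - {"dx":-0.011,"dy":0.61,"dz":0,"wx":0,"wy":0,"wz":0.4}
    - {"dx":-0.011,"dy":0.61,"dz":0,"wx":0,"wy":0,"wz":0.4}
    - {"dx":-0.011,"dy":0.61,"dz":0,"wx":0,"wy":0,"wz":0.4}
    - {"dx":-0.011,"dy":0.61,"dz":0,"wx":0,"wy":0,"wz":0.4}
    - {"dx":-0.011,"dy":0.61,"dz":0,"wx":0,"wy":0,"wz":0.4}
    - {"dx":-0.011,"dy":0.61,"dz":0,"wx":0,"wy":0,"wz":0.4}
    - {"dx":-0.011,"dy":0.61,"dz":0,"wx":0,"wy":0,"wz":0.4}

```text
t: 7.15
eef_pos: [432.5, 50.7, 246.5]
tool_rot: [-0.136, -3.139, 0.002]
contact_force: [0.6, -1.1, -0.3]
finger_gap: 0.271
```

```bash
python3 g.py; python3 -c "
from cell import arm; import numpy as np
p=arm.sense()['eef_pos']; d=p[:2]-[781,20.3]; print(np.hypot(*d), np.arctan2(d[1],-d[0]))"
```

```text
t 7.15 pos [432.5  50.7 246.5] yaw_y 85.03 tilt z [-2.0e-04 -1.1e-03 -1.0e+00] F [ 0.58 -1.06 -0.3 ] T [-0.18 -0.04  0.04] gap 23.6 q [-0.14  0.24  1.85 -0.    1.05 -1.62]
349.8146450774372 0.08702023714630006
```

Going well, with low forces. Continuing.

Emit:
jog_arm:
  motion:
    - {"dx":-0.011,"dy":0.61,"dz":0,"wx":0,"wy":0,"wz":0.4}
    - {"dx":-0.011,"dy":0.61,"dz":0,"wx":0,"wy":0,"wz":0.4}
    - {"dx":-0.011,"dy":0.61,"dz":0,"wx":0,"wy":0,"wz":0.4}
    - {"dx":-0.011,"dy":0.61,"dz":0,"wx":0,"wy":0,"wz":0.4}
    - {"dx":-0.011,"dy":0.61,"dz":0,"wx":0,"wy":0,"wz":0.4}
    - {"dx":-0.011,"dy":0.61,"dz":0,"wx":0,"wy":0,"wz":0.4}
    - {"dx":-0.011,"dy":0.61,"dz":0,"wx":0,"wy":0,"wz":0.4}
    - {"dx":-0.011,"dy":0.61,"dz":0,"wx":0,"wy":0,"wz":0.4}
    - {"dx":-0.011,"dy":0.61,"dz":0,"wx":0,"wy":0,"wz":0.4}
    - {"dx":-0.011,"dy":0.61,"dz":0,"wx":0,"wy":0,"wz":0.4}

```text
t: 8.15
eef_pos: [463.7, 168.0, 246.5]
tool_rot: [-0.679, -3.067, 0.002]
contact_force: [-1.0, -1.7, 0.5]
finger_gap: 0.273
```

Emit:
jog_arm:
  motion:
    - {"dx":-0.011,"dy":0.61,"dz":0,"wx":0,"wy":0,"wz":0.4}
    - {"dx":-0.011,"dy":0.61,"dz":0,"wx":0,"wy":0,"wz":0.4}
    - {"dx":-0.011,"dy":0.61,"dz":0,"wx":0,"wy":0,"wz":0.4}
    - {"dx":-0.011,"dy":0.61,"dz":0,"wx":0,"wy":0,"wz":0.4}
    - {"dx":-0.011,"dy":0.61,"dz":0,"wx":0,"wy":0,"wz":0.4}
    - {"dx":-0.011,"dy":0.61,"dz":0,"wx":0,"wy":0,"wz":0.4}
    - {"dx":-0.011,"dy":0.61,"dz":0,"wx":0,"wy":0,"wz":0.4}
    - {"dx":-0.011,"dy":0.61,"dz":0,"wx":0,"wy":0,"wz":0.4}
    - {"dx":-0.011,"dy":0.61,"dz":0,"wx":0,"wy":0,"wz":0.4}
    - {"dx":-0.011,"dy":0.61,"dz":0,"wx":0,"wy":0,"wz":0.4}

```text
t: 9.15
eef_pos: [533.0, 267.7, 246.5]
tool_rot: [-1.201, -2.902, 0.002]
contact_force: [-0.3, -1.9, 1.8]
finger_gap: 0.269
```

```bash
python3 g.py; python3 - <<'E'
from cell import arm,read_camera
from h import *
p=arm.sense()['eef_pos']; d=p[:2]-[781,20.3]; a=np.arctan2(d[1],-d[0]); print(np.hypot(*d),a, "lens",781-275*np.cos(a),20.3+275*np.sin(a))
for n in ("scene","top"):
    c=read_camera(n); cv2.imwrite(f"pics/{n}3.png",c["img"][:,:,::-1]); np.savez(f"{n}3.npz",**c)
a=cv2.imread("pics/scene3.png")[120:320,220:460]; cv2.imwrite("pics/s5.png",cv2.resize(a,(720,600)))
E
```

```text
t 9.15 pos [533.  267.7 246.5] yaw_y 45.03 tilt z [-1.6e-03 -6.0e-04 -1.0e+00] F [-0.27 -1.94  1.84] T [-0.16  0.2   0.02] gap 23.4 q [ 0.28  0.46  1.48 -0.    1.2  -0.51]
350.29670953218863 0.7842059557520732 lens 586.3139434429171 214.52239670607585
```

View pics/s5.png

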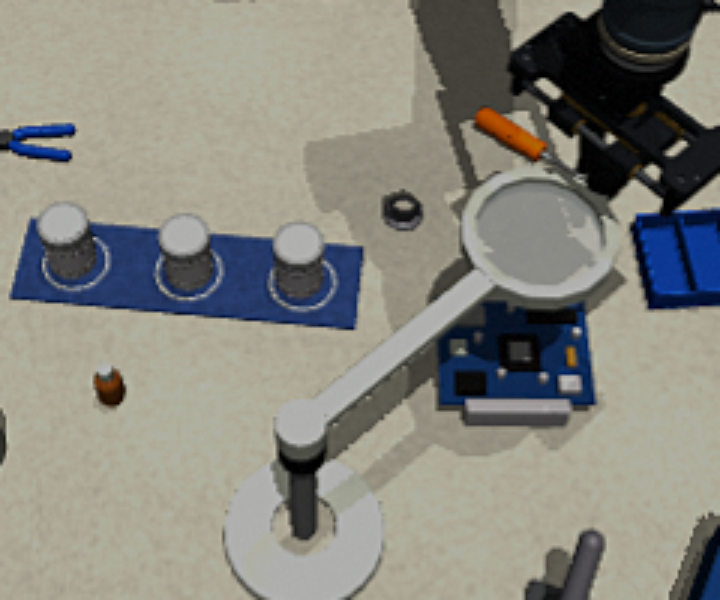

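View pics/top3.png

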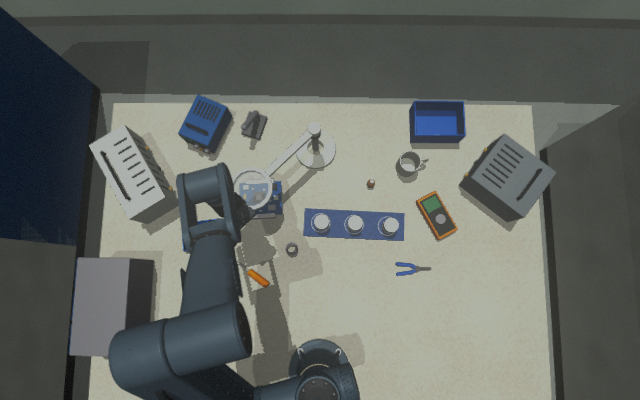

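The lens is now over the board at model position (586,214), about 3 mm from the board's middle. I'll open and rise, and measure the tins from the pictures I just took.

Emit:
jog_arm:
  motion:
    - {"dx":0,"dy":0,"dz":0,"wx":0,"wy":0,"wz":0}
    - {"dx":0,"dy":0,"dz":0,"wx":0,"wy":0,"wz":0}
    - {"dx":0,"dy":0,"dz":0,"wx":0,"wy":0,"wz":0}
    - {"dx":0,"dy":0,"dz":-0.2,"wx":0,"wy":0,"wz":0}
    - {"dx":0,"dy":0,"dz":-0.6,"wx":0,"wy":0,"wz":0}
    - {"dx":0,"dy":0,"dz":-1,"wx":0,"wy":0,"wz":0}
    - {"dx":0,"dy":0,"dz":-1,"wx":0,"wy":0,"wz":0}
  claw: -1

```text
t: 9.95
eef_pos: [533.4, 267.4, 304.0]
tool_rot: [1.2, 2.903, 0.0]
contact_force: [0.5, 0.2, -0.0]
finger_gap: 0.826
```

```bash
python3 - <<'E'
from h import *
from scipy.optimize import least_squares
def circ(P):
    f=lambda p: np.hypot(P[:,0]-p[0],P[:,1]-p[1])-p[2]
    return least_squares(f,[P[:,0].mean(),P[:,1].mean(),25],loss="soft_l1").x.round(1)
cent={}
for n in ("scene3","top3"):
    c=load(n); P=cloud(c); img=c["img"]; hsv=cv2.cvtColor(img,cv2.COLOR_RGB2HSV)
    # mat
    blue=cv2.inRange(hsv,(100,90,30),(128,255,255))
    cs,_=cv2.findContours(blue,cv2.RETR_EXTERNAL,cv2.CHAIN_APPROX_NONE)
    k=[k for k in cs if cv2.contourArea(k)>1500 and -250<onz(c,k[:,0,:],3)[:,1].mean()<20 and 400<onz(c,k[:,0,:],3)[:,0].mean()<600]
    for kk in k: print(n,"mat",[np.round(v,1) for v in cv2.minAreaRect(onz(c,kk[:,0,:],3)[:,:2].astype(np.float32))])
    # tin lids: bright, top plane
    tt=(P[:,:,2]>66)&(P[:,:,2]<85)&(P[:,:,0]>440)&(P[:,:,0]<570)&(P[:,:,1]>-290)&(P[:,:,1]<50)
    nn,lab=cv2.connectedComponents(tt.astype(np.uint8))
    for i in range(1,nn):
        T=P[lab==i]
        if len(T)<60: continue
        z=np.percentile(T[:,2],[10,50,90]).round(1)
        br=((lab==i)&(hsv[:,:,2]>135)).astype(np.uint8)
        ys,xs=np.nonzero(lab==i)
        h=cv2.convexHull(T[:,:2].astype(np.float32))[:,0]
        print(n,"tin px",xs.mean().round(1),ys.mean().round(1),len(T),"z",z,"mean",T.mean(0).round(1),"circ",circ(h))
        cent.setdefault(n,[]).append((xs.mean(),ys.mean(),T.mean(0)))
    # white rings on mat
s,t=load("scene3"),load("top3")
A=sorted(cent["scene3"],key=lambda r:-r[2][1]);B=sorted(cent["top3"],key=lambda r:-r[2][1])
# triangulate lid centres by finding brightness ellipse
for a,b in zip(A,B): print("tri",[np.round(v,1) for v in tri(s,a[:2],t,b[:2])])
a=t["img"][195:255,295:415,::-1]; cv2.imwrite("pics/t4.png",cv2.resize(a,(800,400),interpolation=cv2.INTER_CUBIC))
E
python3 g.py
```

```text
scene3 mat [array([ 504.1, -124.1]), array([358.6,  99.9]), np.float64(87.6)]
scene3 tin px 240.3 194.4 208 z [69.7 73.6 76.8] mean [ 497.4 -247.1   73.3] circ [ 495.7 -247.6   26.3]
scene3 tin px 280.5 198.4 209 z [69.5 73.  76.5] mean [ 504.1 -123.6   73.1] circ [ 502.7 -124.1   25.7]
scene3 tin px 318.9 201.2 213 z [69.  72.8 76.3] mean [507.1  -7.4  72.8] circ [506.1  -7.   25.8]
top3 mat [array([ 503.6, -122.2]), array([355.5,  97.2]), np.float64(87.6)]
top3 tin px 320.9 221.2 175 z [69.1 73.  76.9] mean [504.7  -4.   73. ] circ [505.   -4.3  25.1]
top3 tin px 354.7 222.2 176 z [68.8 72.9 77.1] mean [ 502.1 -120.2   73.1] circ [ 502.4 -120.4   25.2]
top3 tin px 390.9 224.6 181 z [68.9 72.6 76.8] mean [ 495.  -244.4   72.9] circ [ 495.3 -244.6   25.4]
tri [array([505.2,  -5.8,  69.9]), np.float64(3.6)]
tri [array([ 502.6, -122.2,   70.7]), np.float64(3.6)]
tri [array([ 495.5, -246.3,   70.4]), np.float64(3.0)]
t 9.95 pos [533.4 267.4 304. ] yaw_y 45.08 tilt z [ 3.e-04 -0.e+00 -1.e+00] F [ 0.5   0.18 -0.04] T [-0.02 -0.04  0.02] gap 71.9 q [ 0.28  0.41  1.4  -0.    1.33 -0.51]
```

View pics/t4.png

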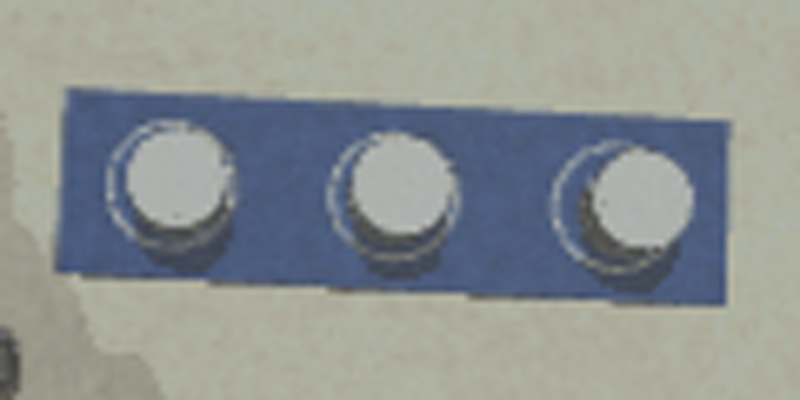

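Lid tops are at 73 mm (3 + 70, as expected). The tins stand at left (504.6,-4.3), mid (501.7,-120.8) and right (494.6,-244.8), within a few mm of their circles. Next I'll work out the rows for moving while turning the jaws 45°, so they lie across the mat.

```bash
cat > rows.py <<'E'
import numpy as np
from cell import arm
from scipy.spatial.transform import Rotation as R
def rows(shifts, turns):
    s=arm.sense(); r=R.from_rotvec(s["tool_rot"])
    # assume vertical
    M=r.as_matrix(); yaw=np.arctan2(M[1,1],M[0,1])
    for (x,y,z),w in zip(shifts,turns):
        ty=np.array([np.cos(yaw),np.sin(yaw)]); tx=np.array([-ty[1],ty[0]])
        v=np.array([x,y]); print("dx %.2f dy %.2f dz %.2f wz %.2f"%(v@tx/20, v@ty/20, -z/20, w))
        yaw-=np.radians(5*w)
E
python3 - <<'E'
from rows import *
rows([(-2,-19.3,0)]*9+[(-2.2,-19.4,-20)]*5,[1]*9+[0]*5)
from h import *
for n,p in (("scene3",(203,262)),("top3",(408,163))):
    c=load(n);print(cloud(c)[p[1],p[0]])
E
```

```text
dx -0.61 dy -0.75 dz 0.00 wz 1.00
dx -0.67 dy -0.70 dz 0.00 wz 1.00
dx -0.73 dy -0.64 dz 0.00 wz 1.00
dx -0.78 dy -0.57 dz 0.00 wz 1.00
dx -0.83 dy -0.50 dz 0.00 wz 1.00
dx -0.87 dy -0.43 dz 0.00 wz 1.00
dx -0.91 dy -0.35 dz 0.00 wz 1.00
dx -0.93 dy -0.27 dz 0.00 wz 1.00
dx -0.95 dy -0.19 dz 0.00 wz 1.00
dx -0.97 dy -0.11 dz 1.00 wz 0.00
dx -0.97 dy -0.11 dz 1.00 wz 0.00
dx -0.97 dy -0.11 dz 1.00 wz 0.00
dx -0.97 dy -0.11 dz 1.00 wz 0.00
dx -0.97 dy -0.11 dz 1.00 wz 0.00
[ 694.92000016 -335.11580113    4.73371145]
[ 730.50354524 -322.27151114    3.40859853]
```

Emit:
jog_arm:
  motion:
    - {"dx":-0.61,"dy":-0.75,"dz":0,"wx":0,"wy":0,"wz":1}
    - {"dx":-0.67,"dy":-0.7,"dz":0,"wx":0,"wy":0,"wz":1}
    - {"dx":-0.73,"dy":-0.64,"dz":0,"wx":0,"wy":0,"wz":1}
    - {"dx":-0.78,"dy":-0.57,"dz":0,"wx":0,"wy":0,"wz":1}
    - {"dx":-0.83,"dy":-0.5,"dz":0,"wx":0,"wy":0,"wz":1}
    - {"dx":-0.87,"dy":-0.43,"dz":0,"wx":0,"wy":0,"wz":1}
    - {"dx":-0.91,"dy":-0.35,"dz":0,"wx":0,"wy":0,"wz":1}
    - {"dx":-0.93,"dy":-0.27,"dz":0,"wx":0,"wy":0,"wz":1}
    - {"dx":-0.95,"dy":-0.19,"dz":0,"wx":0,"wy":0,"wz":1}
    - {"dx":-0.97,"dy":-0.11,"dz":1,"wx":0,"wy":0,"wz":0}

```text
t: 10.95
eef_pos: [515.2, 73.6, 286.0]
tool_rot: [2.217, 2.217, 0.009]
contact_force: [0.2, 0.2, 0.9]
finger_gap: 0.997
```

Emit:
jog_arm:
  motion:
    - {"dx":-0.97,"dy":-0.11,"dz":1,"wx":0,"wy":0,"wz":0}
    - {"dx":-0.97,"dy":-0.11,"dz":1,"wx":0,"wy":0,"wz":0}
    - {"dx":-0.97,"dy":-0.11,"dz":1,"wx":0,"wy":0,"wz":0}
    - {"dx":-0.97,"dy":-0.11,"dz":1,"wx":0,"wy":0,"wz":0}
    - {"dx":0,"dy":0,"dz":1,"wx":0,"wy":0,"wz":0}
    - {"dx":0,"dy":0,"dz":1,"wx":0,"wy":0,"wz":0}
    - {"dx":0,"dy":0,"dz":1,"wx":0,"wy":0,"wz":0}
    - {"dx":0,"dy":0,"dz":1,"wx":0,"wy":0,"wz":0}
    - {"dx":0,"dy":0,"dz":0.5,"wx":0,"wy":0,"wz":0}
    - {"dx":0,"dy":0,"dz":0,"wx":0,"wy":0,"wz":0}

```text
t: 11.95
eef_pos: [503.8, -3.1, 112.1]
tool_rot: [-2.219, -2.222, 0.001]
contact_force: [0.0, -0.2, 0.9]
finger_gap: 1.0
```

```bash
python3 g.py 504.6 -4.3 20; python3 - <<'E'
from cell import read_camera
from h import *
for n in ("scene","top"):
    c=read_camera(n); cv2.imwrite(f"pics/{n}5.png",c["img"][:,:,::-1]); np.savez(f"{n}5.npz",**c)
a=cv2.imread("pics/scene5.png")[120:270,200:440]; cv2.imwrite("pics/s6.png",cv2.resize(a,(800,500)))
from scipy.optimize import least_squares
for n in("scene5","top5"):
    P=cloud(load(n)); 
    m=(P[...,2]>226)&(P[...,2]<245)&(abs(P[...,0]-587)<72)&(abs(P[...,1]-213)<72)
    L=P[m]; h=cv2.convexHull(L[:,:2].astype(np.float32))[:,0]; d=L[:,:2]-h.mean(0)
    print(n,len(L),L.min(0).round(1),L.max(0).round(1),cv2.minEnclosingCircle(h))
E
```

```text
t 11.95 pos [503.8  -3.1 112.1] yaw_y 0.08 tilt z [-1.7e-03  3.0e-04 -1.0e+00] F [ 0.05 -0.23  0.87] T [-0.07  0.02 -0.  ] gap 87.0 q [-0.23  0.54  1.83 -0.    0.77 -0.23]
tool-frame shift mm [-1.3  1.  92.1]  units [-0.06  0.05  4.6 ]
scene5 2052 [519.3 142.5 226.1] [658.9 284.5 244.7] ((594.5689697265625, 212.35365295410156), 94.39725494384766)
top5 1556 [515.3 142.5 226. ] [658.5 281.7 244.9] ((589.83984375, 209.67898559570312), 95.19050598144531)
```

View pics/s6.png

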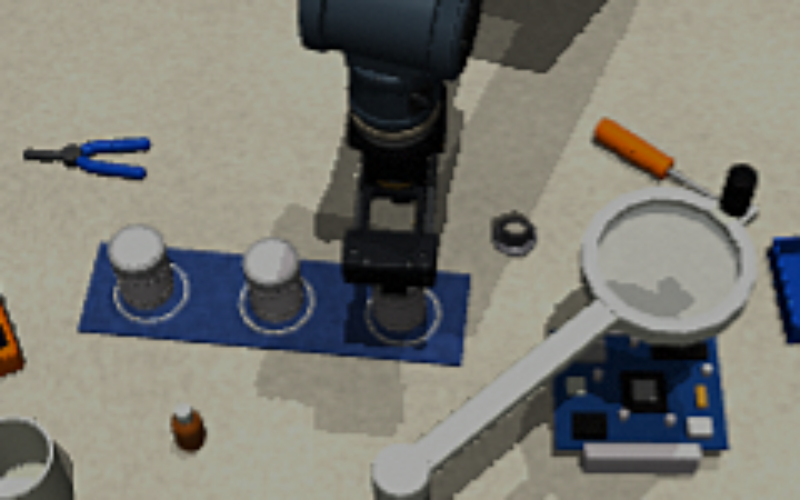

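View pics/top5.png

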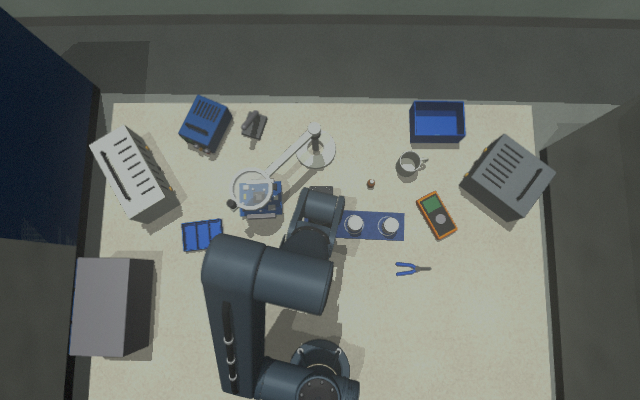

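The lens is free of the gripper, and the left tin sits under the gripper at crop (400,300). Next: a robust lens fit and an empty-gripper force baseline.

```bash
cat > heft.py <<'E'
from cell import arm, read_camera
import numpy as np, sys
N=int(sys.argv[1]); F=[];T=[];Z=[]
for i in range(N):
    s=arm.sense(); F.append(s["contact_force"]);T.append(s["tau"]);Z.append(s["eef_pos"]); read_camera("top")
F=np.array(F);T=np.array(T)
print("t",round(s["t"],2),"F",F.mean(0).round(2),"sd",F.std(0).round(2),"sem z",(F[:,2].std()/N**.5).round(2),"tau",T.mean(0).round(3)[[1,2,4]],"sd",T.std(0).round(3)[[1,2,4]],"pos",np.mean(Z,0).round(1),"gap",s["finger_gap"]*87)
E
python3 heft.py 8; python3 - <<'E'
from h import *
from scipy.optimize import least_squares
for n in("scene5","top5"):
    P=cloud(load(n)); 
    m=(P[...,2]>226)&(P[...,2]<245)&(abs(P[...,0]-587)<72)&(abs(P[...,1]-213)<72)
    L=P[m][:,:2]
    # outermost point per direction bin, iterated
    c0=np.array([587.,213.])
    for _ in range(6):
        d=L-c0; a=np.arctan2(d[:,1],d[:,0]); r=np.hypot(*d.T); pts=[]
        for k in np.linspace(-np.pi,np.pi,48,endpoint=False):
            q=(a>=k)&(a<k+2*np.pi/48)&(r<72)
            if q.sum() and r[q].max()>62: pts.append(L[q][np.argmax(r[q])])
        pts=np.array(pts)
        # exclude arm dir & knob dir
        u=(pts-c0)/np.hypot(*(pts-c0).T)[:,None]; keep=abs(u@np.array([.708,-.706]))<.93
        f=lambda p: np.hypot(*(pts[keep]-p[:2]).T)-p[2]
        c=least_squares(f,[*c0,67],loss="soft_l1").x; c0=c[:2]
    print(n,c.round(1),keep.sum())
E
```

```text
t 12.4 F [ 0.25  0.13 -0.09] sd [0.32 0.54 0.38] sem z 0.14 tau [-37.099 -10.515   0.055] sd [0.214 0.098 0.009] pos [504.8  -3.1 113.4] gap 87.28220751518943
scene5 [587.6 211.7  68.1] 37
top5 [587.6 214.3  67.3] 36
```

The lens fit is (587.6,214.3) against the board at (589,213), so about 2 mm off, which is good. The baseline is clean, so I'll go down onto the left tin.

Emit:
jog_arm:
  motion:
    - {"dx":-0.06,"dy":0,"dz":0.8,"wx":0,"wy":0,"wz":0}
    - {"dx":0,"dy":0,"dz":0.9,"wx":0,"wy":0,"wz":0}
    - {"dx":0,"dy":0,"dz":0.9,"wx":0,"wy":0,"wz":0}
    - {"dx":0,"dy":0,"dz":0.8,"wx":0,"wy":0,"wz":0}
    - {"dx":0,"dy":0,"dz":0.7,"wx":0,"wy":0,"wz":0}
    - {"dx":0,"dy":0,"dz":0.55,"wx":0,"wy":0,"wz":0}

```text
t: 13.05
eef_pos: [504.0, -4.2, 18.8]
tool_rot: [-2.219, -2.223, 0.0]
contact_force: [-0.1, -0.2, 0.3]
finger_gap: 1.0
```

Emit:
jog_arm:
  motion:
    - {"dx":0,"dy":0,"dz":0,"wx":0,"wy":0,"wz":0}
    - {"dx":0,"dy":0,"dz":0,"wx":0,"wy":0,"wz":0}
    - {"dx":0,"dy":0,"dz":0,"wx":0,"wy":0,"wz":0}
    - {"dx":0,"dy":0,"dz":0,"wx":0,"wy":0,"wz":0}
    - {"dx":0,"dy":0,"dz":0,"wx":0,"wy":0,"wz":0}
    - {"dx":0,"dy":0,"dz":0,"wx":0,"wy":0,"wz":0}
    - {"dx":0,"dy":0,"dz":0,"wx":0,"wy":0,"wz":0}
  claw: 1
  newtons: 20

```text
t: 13.75
eef_pos: [504.5, -4.3, 20.0]
tool_rot: [2.219, 2.223, 0.001]
contact_force: [0.1, -0.1, 2.8]
finger_gap: 0.593
```

```bash
python3 g.py 504.6 -4.3 20
```

```text
t 13.75 pos [504.5  -4.3  20. ] yaw_y 0.09 tilt z [ 1.e-03 -2.e-04 -1.e+00] F [ 0.09 -0.07  2.8 ] T [-0.05  0.1  -0.03] gap 51.6 q [-0.23  0.71  1.88  0.    0.55 -0.23]
tool-frame shift mm [-0.   0.1 -0. ]  units [-0.  0. -0.]
```

Emit:
jog_arm:
  motion:
    - {"dx":0,"dy":0,"dz":0,"wx":0,"wy":0,"wz":0}
    - {"dx":0,"dy":0,"dz":0,"wx":0,"wy":0,"wz":0}

```text
t: 13.95
eef_pos: [504.5, -4.3, 20.0]
tool_rot: [2.219, 2.223, 0.001]
contact_force: [0.7, -0.8, 5.9]
finger_gap: 0.591
```

```bash
python3 g.py 504.6 -4.3 20
```

```text
t 13.95 pos [504.5  -4.3  20. ] yaw_y 0.09 tilt z [ 1.e-03 -2.e-04 -1.e+00] F [ 0.7  -0.81  5.89] T [-0.09  0.07 -0.01] gap 51.4 q [-0.23  0.71  1.88  0.    0.55 -0.23]
tool-frame shift mm [ 0.   0.1 -0. ]  units [ 0.  0. -0.]
```

The gap of 51.4 mm and an unexplained +6 N in z suggest the pad tops are pinching the lid rim (52 mm). I'll open slightly, rise 26 mm and grip squarely on the lid instead.

Emit:
jog_arm:
  motion:
    - {"dx":0,"dy":0,"dz":0,"wx":0,"wy":0,"wz":0}
    - {"dx":0,"dy":0,"dz":0,"wx":0,"wy":0,"wz":0}
    - {"dx":0,"dy":0,"dz":-0.5,"wx":0,"wy":0,"wz":0}
    - {"dx":0,"dy":0,"dz":-0.8,"wx":0,"wy":0,"wz":0}
    - {"dx":0,"dy":0,"dz":0,"wx":0,"wy":0,"wz":0}
  claw: -0.5

```text
t: 14.45
eef_pos: [505.2, -4.4, 47.1]
tool_rot: [2.218, 2.221, 0.003]
contact_force: [-0.1, -0.3, 0.8]
finger_gap: 0.745
```

```bash
python3 g.py 504.6 -4.3 46; python3 heft.py 3; python3 - <<'E'
from cell import read_camera
from h import *
c=read_camera("scene"); cv2.imwrite("pics/scene6.png",c["img"][:,:,::-1])
a=cv2.imread("pics/scene6.png")[160:260,250:370]; cv2.imwrite("pics/s7.png",cv2.resize(a,(720,600),interpolation=cv2.INTER_CUBIC))
E
```

```text
t 14.45 pos [505.2  -4.4  47.1] yaw_y 0.09 tilt z [ 3.1e-03 -7.0e-04 -1.0e+00] F [-0.13 -0.34  0.77] T [-0.08  0.04  0.  ] gap 64.8 q [-0.23  0.66  1.87  0.    0.61 -0.23]
tool-frame shift mm [ 0.1 -0.6  1.1]  units [ 0.01 -0.03  0.06]
t 14.55 F [-0.13 -0.07  0.17] sd [0.34 0.25 0.46] sem z 0.27 tau [-39.695  -7.175   0.129] sd [0.142 0.201 0.087] pos [504.8  -4.3  46.5] gap 65.41882625379665
```

View pics/s7.png

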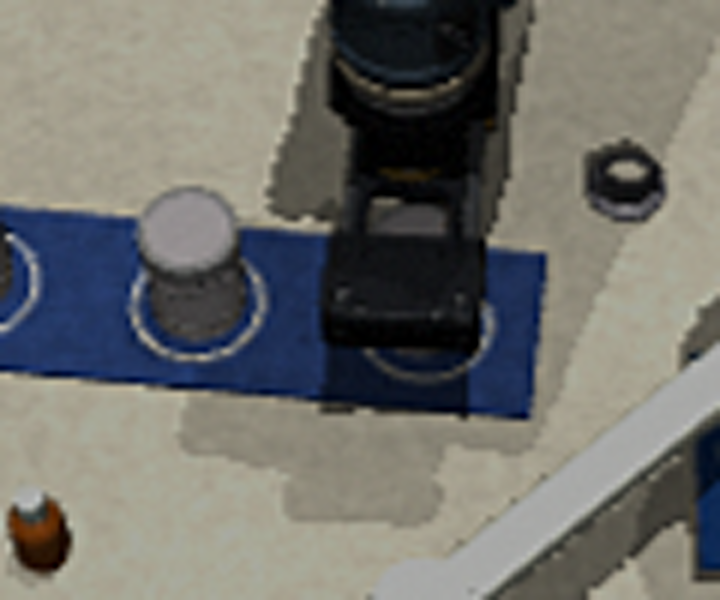

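The tin is still standing on its circle behind the gripper, at crop (425,345). Closing on the lid.

Emit:
jog_arm:
  motion:
    - {"dx":0,"dy":0,"dz":0,"wx":0,"wy":0,"wz":0}
    - {"dx":0,"dy":0,"dz":0,"wx":0,"wy":0,"wz":0}
    - {"dx":0,"dy":0,"dz":0,"wx":0,"wy":0,"wz":0}
    - {"dx":0,"dy":0,"dz":0,"wx":0,"wy":0,"wz":0}
  claw: 1
  newtons: 25

```text
t: 15.05
eef_pos: [503.9, -4.2, 45.2]
tool_rot: [-2.219, -2.223, 0.001]
contact_force: [-0.1, 0.0, -1.7]
finger_gap: 0.591
```

```bash
python3 g.py; python3 heft.py 2
```

```text
t 15.05 pos [503.9  -4.2  45.2] yaw_y 0.09 tilt z [-7.e-04  2.e-04 -1.e+00] F [-0.1   0.04 -1.72] T [-0.12  0.01  0.01] gap 51.4 q [-0.23  0.66  1.87 -0.    0.61 -0.23]
t 15.1 F [ 0.21 -0.32 -1.79] sd [0.3  0.36 0.07] sem z 0.05 tau [-40.092  -7.384   0.048] sd [0.    0.012 0.002] pos [503.8  -4.2  45.2] gap 50.976710889746
```

Emit:
jog_arm:
  motion:
    - {"dx":0,"dy":0,"dz":-0.3,"wx":0,"wy":0,"wz":0}
    - {"dx":0,"dy":0,"dz":-0.5,"wx":0,"wy":0,"wz":0}
    - {"dx":0,"dy":0,"dz":-0.5,"wx":0,"wy":0,"wz":0}
    - {"dx":0,"dy":0,"dz":-0.5,"wx":0,"wy":0,"wz":0}
    - {"dx":0,"dy":0,"dz":-0.2,"wx":0,"wy":0,"wz":0}
    - {"dx":0,"dy":0,"dz":0,"wx":0,"wy":0,"wz":0}
    - {"dx":0,"dy":0,"dz":0,"wx":0,"wy":0,"wz":0}
    - {"dx":0,"dy":0,"dz":0,"wx":0,"wy":0,"wz":0}

```text
t: 15.95
eef_pos: [503.8, -4.2, 85.3]
tool_rot: [-2.219, -2.223, 0.001]
contact_force: [-0.5, 0.2, -3.0]
finger_gap: 0.592
```

```bash
python3 heft.py 16; python3 - <<'E'
from cell import read_camera
from h import *
c=read_camera("scene"); cv2.imwrite("pics/scene7.png",c["img"][:,:,::-1])
a=cv2.imread("pics/scene7.png")[160:260,250:370]; cv2.imwrite("pics/s8.png",cv2.resize(a,(720,600),interpolation=cv2.INTER_CUBIC))
E
```

```text
t 16.7 F [-0.32  0.05 -1.65] sd [0.33 0.52 0.53] sem z 0.13 tau [-38.899  -9.419   0.055] sd [0.081 0.018 0.002] pos [504.   -4.2  85.4] gap 51.51760055359794
```

View pics/s8.png

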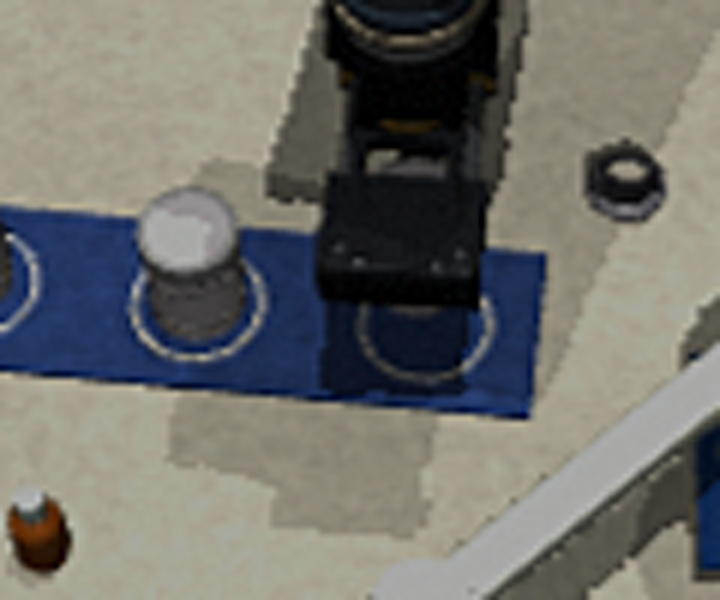

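The circle at crop (425,330) is now empty, so the left tin is lifted. Its weight is ≈1.65 N (≈0.17 kg). Setting it back.

Emit:
jog_arm:
  motion:
    - {"dx":0,"dy":0,"dz":0.3,"wx":0,"wy":0,"wz":0}
    - {"dx":0,"dy":0,"dz":0.5,"wx":0,"wy":0,"wz":0}
    - {"dx":0,"dy":0,"dz":0.5,"wx":0,"wy":0,"wz":0}
    - {"dx":0,"dy":0,"dz":0.4,"wx":0,"wy":0,"wz":0}
    - {"dx":0,"dy":0,"dz":0.2,"wx":0,"wy":0,"wz":0}
    - {"dx":0,"dy":0,"dz":0.1,"wx":0,"wy":0,"wz":0}
    - {"dx":0,"dy":0,"dz":0,"wx":0,"wy":0,"wz":0}
    - {"dx":0,"dy":0,"dz":0,"wx":0,"wy":0,"wz":0}

```text
t: 17.6
eef_pos: [504.4, -4.3, 45.6]
tool_rot: [2.219, 2.223, 0.001]
contact_force: [-0.1, 0.6, -1.3]
finger_gap: 0.592
```

Emit:
jog_arm:
  motion:
    - {"dx":0,"dy":0,"dz":0,"wx":0,"wy":0,"wz":0}
    - {"dx":0,"dy":0,"dz":0,"wx":0,"wy":0,"wz":0}
    - {"dx":0,"dy":0,"dz":0,"wx":0,"wy":0,"wz":0}
  claw: -0.6

```text
t: 17.9
eef_pos: [504.4, -4.3, 45.8]
tool_rot: [2.219, 2.223, 0.001]
contact_force: [-0.2, -0.1, -0.1]
finger_gap: 0.757
```

```bash
python3 g.py 501.7 -120.8 110
```

```text
t 17.9 pos [504.4  -4.3  45.8] yaw_y 0.09 tilt z [ 7.e-04 -2.e-04 -1.e+00] F [-0.2  -0.07 -0.1 ] T [-0.07  0.05 -0.04] gap 65.8 q [-0.23  0.66  1.87 -0.    0.61 -0.23]
tool-frame shift mm [-116.5   -2.8  -64.2]  units [-5.83 -0.14 -3.21]
```

Emit:
jog_arm:
  motion:
    - {"dx":0,"dy":0,"dz":-0.7,"wx":0,"wy":0,"wz":0}
    - {"dx":0,"dy":0,"dz":-1,"wx":0,"wy":0,"wz":0}
    - {"dx":-0.3,"dy":0,"dz":-1,"wx":0,"wy":0,"wz":0}
    - {"dx":-0.9,"dy":0,"dz":-0.4,"wx":0,"wy":0,"wz":0}
    - {"dx":-1,"dy":-0.1,"dz":0,"wx":0,"wy":0,"wz":0}
    - {"dx":-1,"dy":-0.04,"dz":0,"wx":0,"wy":0,"wz":0}
    - {"dx":-1,"dy":0,"dz":0,"wx":0,"wy":0,"wz":0}
    - {"dx":-0.9,"dy":0,"dz":0,"wx":0,"wy":0,"wz":0}
    - {"dx":-0.73,"dy":0,"dz":0,"wx":0,"wy":0,"wz":0}
    - {"dx":0,"dy":0,"dz":0.2,"wx":0,"wy":0,"wz":0}
  claw: -1

```text
t: 18.9
eef_pos: [502.5, -122.8, 104.0]
tool_rot: [2.22, 2.219, 0.001]
contact_force: [0.7, -0.4, -1.0]
finger_gap: 1.0
```

```bash
python3 g.py 501.7 -120.8 46;  python3 - <<'E'
from cell import read_camera
from h import *
for n in ("scene","top"):
    c=read_camera(n); cv2.imwrite(f"pics/{n}8.png",c["img"][:,:,::-1]); np.savez(f"{n}8.npz",**c)
    P=cloud(c)
    for nm,yc in (("L",-4.3),("R",-244.8)):
        m=(P[...,2]>67)&(P[...,2]<80)&(abs(P[...,0]-503)<40)&(abs(P[...,1]-yc)<35)
        if m.sum()>20: print(n,nm,m.sum(),P[m].mean(0).round(1),P[m].min(0).round(1),P[m].max(0).round(1))
a=cv2.imread("pics/scene8.png")[160:260,220:370]; cv2.imwrite("pics/s9.png",cv2.resize(a,(780,520),interpolation=cv2.INTER_CUBIC))
E
```

```text
t 18.9 pos [ 502.5 -122.8  104. ] yaw_y -0.04 tilt z [ 0.0025 -0.0014 -1.    ] F [ 0.67 -0.43 -1.  ] T [-0.04  0.07 -0.01] gap 87.0 q [-0.46  0.57  1.81 -0.    0.76 -0.45]
tool-frame shift mm [ 2.1 -0.9 58. ]  units [ 0.1  -0.05  2.9 ]
scene L 209 [506.6  -7.4  72.7] [480.6 -31.6  67.1] [530.7  17.2  79.7]
scene R 202 [ 496.6 -247.6   73.1] [ 469.1 -273.8   67.6] [ 521.9 -223.    79.5]
top L 170 [505.3  -4.1  73.2] [481.  -28.6  67.2] [530.1  19.7  79.8]
top R 173 [ 495.1 -244.5   72.6] [ 469.5 -269.9   67.4] [ 521.8 -220.    79.1]
```

View pics/s9.png

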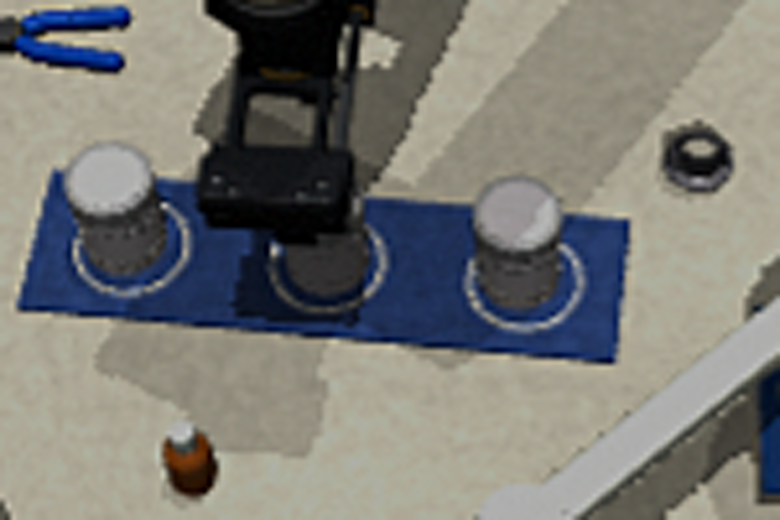

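The left tin is back upright where it was: 505.3,-4.1 against 504.7,-4.0 before. Now the middle tin.

Emit:
jog_arm:
  motion:
    - {"dx":0,"dy":0,"dz":0.6,"wx":0,"wy":0,"wz":0}
    - {"dx":0,"dy":0,"dz":0.8,"wx":0,"wy":0,"wz":0}
    - {"dx":0,"dy":0,"dz":0.8,"wx":0,"wy":0,"wz":0}
    - {"dx":0,"dy":0,"dz":0.6,"wx":0,"wy":0,"wz":0}
    - {"dx":0,"dy":0,"dz":0.1,"wx":0,"wy":0,"wz":0}
    - {"dx":0,"dy":0,"dz":0,"wx":0,"wy":0,"wz":0}

```text
t: 19.6
eef_pos: [501.1, -120.3, 44.9]
tool_rot: [-2.218, -2.223, 0.001]
contact_force: [-0.4, -0.6, -0.1]
finger_gap: 0.996
```

Emit:
jog_arm:
  motion:
    - {"dx":0,"dy":0,"dz":0,"wx":0,"wy":0,"wz":0}
    - {"dx":0,"dy":0,"dz":0,"wx":0,"wy":0,"wz":0}
    - {"dx":0,"dy":0,"dz":0,"wx":0,"wy":0,"wz":0}
    - {"dx":0,"dy":0,"dz":0,"wx":0,"wy":0,"wz":0}
    - {"dx":0,"dy":0,"dz":0,"wx":0,"wy":0,"wz":0}
    - {"dx":0,"dy":0,"dz":0,"wx":0,"wy":0,"wz":0}
    - {"dx":0,"dy":0,"dz":0,"wx":0,"wy":0,"wz":0}
    - {"dx":0,"dy":0,"dz":0,"wx":0,"wy":0,"wz":0}
  claw: 1

```text
t: 20.4
eef_pos: [501.9, -121.0, 45.7]
tool_rot: [2.219, 2.223, 0.001]
contact_force: [-0.5, 0.0, 1.8]
finger_gap: 0.59
```

```bash
python3 g.py 501.7 -120.8 46
```

```text
t 20.4 pos [ 501.9 -121.    45.7] yaw_y 0.09 tilt z [ 7.e-04 -3.e-04 -1.e+00] F [-0.45  0.03  1.79] T [-0.05 -0.   -0.01] gap 51.4 q [-0.45  0.67  1.84  0.    0.63 -0.45]
tool-frame shift mm [ 0.2 -0.2 -0.3]  units [ 0.01 -0.01 -0.01]
```

Emit:
jog_arm:
  motion:
    - {"dx":0,"dy":0,"dz":-0.3,"wx":0,"wy":0,"wz":0}
    - {"dx":0,"dy":0,"dz":-0.5,"wx":0,"wy":0,"wz":0}
    - {"dx":0,"dy":0,"dz":-0.5,"wx":0,"wy":0,"wz":0}
    - {"dx":0,"dy":0,"dz":-0.5,"wx":0,"wy":0,"wz":0}
    - {"dx":0,"dy":0,"dz":-0.2,"wx":0,"wy":0,"wz":0}
    - {"dx":0,"dy":0,"dz":0,"wx":0,"wy":0,"wz":0}
    - {"dx":0,"dy":0,"dz":0,"wx":0,"wy":0,"wz":0}
    - {"dx":0,"dy":0,"dz":0,"wx":0,"wy":0,"wz":0}

```text
t: 21.2
eef_pos: [501.1, -120.7, 85.3]
tool_rot: [-2.219, -2.223, 0.001]
contact_force: [0.1, -0.6, -5.8]
finger_gap: 0.592
```

```bash
python3 heft.py 16; python3 - <<'E'
from cell import read_camera
from h import *
c=read_camera("scene"); cv2.imwrite("pics/scene9.png",c["img"][:,:,::-1])
a=cv2.imread("pics/scene9.png")[160:260,220:370]; cv2.imwrite("pics/s10.png",cv2.resize(a,(780,520),interpolation=cv2.INTER_CUBIC))
E
```

```text
t 21.95 F [-0.01 -0.17 -5.3 ] sd [0.37 0.48 0.43] sem z 0.11 tau [-41.641 -10.468   0.072] sd [0.078 0.021 0.003] pos [ 501.4 -120.8   85.4] gap 51.54584667020148
```

View pics/s10.png

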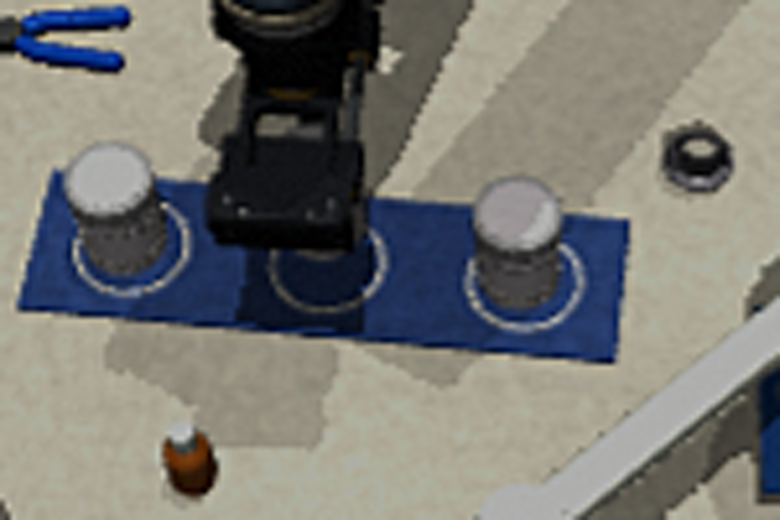

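The middle tin is lifted, with its circle empty at crop (328,262). It weighs ≈5.3 N (0.54 kg). Setting it back.

Emit:
jog_arm:
  motion:
    - {"dx":0,"dy":0,"dz":0.3,"wx":0,"wy":0,"wz":0}
    - {"dx":0,"dy":0,"dz":0.5,"wx":0,"wy":0,"wz":0}
    - {"dx":0,"dy":0,"dz":0.5,"wx":0,"wy":0,"wz":0}
    - {"dx":0,"dy":0,"dz":0.4,"wx":0,"wy":0,"wz":0}
    - {"dx":0,"dy":0,"dz":0.2,"wx":0,"wy":0,"wz":0}
    - {"dx":0,"dy":0,"dz":0.1,"wx":0,"wy":0,"wz":0}
    - {"dx":0,"dy":0,"dz":0,"wx":0,"wy":0,"wz":0}
    - {"dx":0,"dy":0,"dz":0,"wx":0,"wy":0,"wz":0}

```text
t: 22.85
eef_pos: [500.9, -120.5, 45.8]
tool_rot: [-2.219, -2.222, 0.001]
contact_force: [-1.9, 2.6, 0.2]
finger_gap: 0.592
```

Emit:
jog_arm:
  motion:
    - {"dx":0,"dy":0,"dz":0,"wx":0,"wy":0,"wz":0}
    - {"dx":0,"dy":0,"dz":0,"wx":0,"wy":0,"wz":0}
    - {"dx":0,"dy":0,"dz":0,"wx":0,"wy":0,"wz":0}
  claw: -0.6

```text
t: 23.15
eef_pos: [502.6, -121.4, 46.0]
tool_rot: [2.218, 2.221, 0.001]
contact_force: [-0.4, -0.2, -0.1]
finger_gap: 0.759
```

```bash
python3 g.py 494.6 -244.8 110
```

```text
t 23.15 pos [ 502.6 -121.4   46. ] yaw_y 0.08 tilt z [ 0.0024 -0.0012 -1.    ] F [-0.44 -0.24 -0.07] T [-0.05  0.02 -0.04] gap 66.0 q [-0.45  0.67  1.84 -0.    0.63 -0.45]
tool-frame shift mm [-123.4   -8.1  -63.9]  units [-6.17 -0.4  -3.2 ]
```

Emit:
jog_arm:
  motion:
    - {"dx":0,"dy":0,"dz":-0.7,"wx":0,"wy":0,"wz":0}
    - {"dx":0,"dy":0,"dz":-1,"wx":0,"wy":0,"wz":0}
    - {"dx":-0.3,"dy":0,"dz":-1,"wx":0,"wy":0,"wz":0}
    - {"dx":-0.9,"dy":-0.07,"dz":-0.4,"wx":0,"wy":0,"wz":0}
    - {"dx":-1,"dy":-0.1,"dz":0,"wx":0,"wy":0,"wz":0}
    - {"dx":-1,"dy":-0.1,"dz":0,"wx":0,"wy":0,"wz":0}
    - {"dx":-1,"dy":-0.1,"dz":0,"wx":0,"wy":0,"wz":0}
    - {"dx":-1,"dy":0,"dz":0,"wx":0,"wy":0,"wz":0}
    - {"dx":-0.7,"dy":0,"dz":0,"wx":0,"wy":0,"wz":0}
    - {"dx":-0.28,"dy":0,"dz":0.2,"wx":0,"wy":0,"wz":0}
  claw: -1

```text
t: 24.15
eef_pos: [495.2, -246.5, 104.1]
tool_rot: [2.219, 2.219, 0.0]
contact_force: [-0.0, 0.9, -0.1]
finger_gap: 0.997
```

Emit:
jog_arm:
  motion:
    - {"dx":0,"dy":0,"dz":0,"wx":0,"wy":0,"wz":0}

```text
t: 24.25
eef_pos: [494.1, -244.8, 103.0]
tool_rot: [-2.221, -2.222, -0.0]
contact_force: [0.1, 1.0, -0.3]
finger_gap: 1.001
```

```bash
python3 - <<'E'
from cell import read_camera
from h import *
for n in ("scene","top"):
    c=read_camera(n); cv2.imwrite(f"pics/{n}10.png",c["img"][:,:,::-1]); np.savez(f"{n}10.npz",**c)
    P=cloud(c)
    for nm,yc in (("L",-4.3),("M",-121)):
        m=(P[...,2]>67)&(P[...,2]<80)&(abs(P[...,0]-503)<40)&(abs(P[...,1]-yc)<35)
        if m.sum()>20: print(n,nm,m.sum(),P[m].mean(0).round(1),P[m].min(0).round(1),P[m].max(0).round(1))
a=cv2.imread("pics/scene10.png")[160:260,220:370]; cv2.imwrite("pics/s11.png",cv2.resize(a,(780,520),interpolation=cv2.INTER_CUBIC))
E
python3 g.py 494.6 -244.8 46; 
```

```text
scene L 211 [507.   -7.   72.8] [479.4 -32.   67. ] [532.5  17.5  78.5]
scene M 204 [ 502.5 -122.8   73.1] [ 475.3 -148.    67.3] [528.6 -97.3  78.3]
top M 35 [ 513.8 -132.4   73.2] [ 499.3 -145.6   68.4] [ 524.3 -114.2   79.1]
t 24.35 pos [ 493.9 -243.5  103.2] yaw_y 0.1 tilt z [-0.0011  0.0012 -1.    ] F [-0.21 -0.12 -0.46] T [-0.09 -0.03  0.01] gap 87.0 q [-0.66  0.6   1.72  0.    0.82 -0.66]
tool-frame shift mm [-1.3  0.8 57.2]  units [-0.07  0.04  2.86]
```

View pics/s11.png

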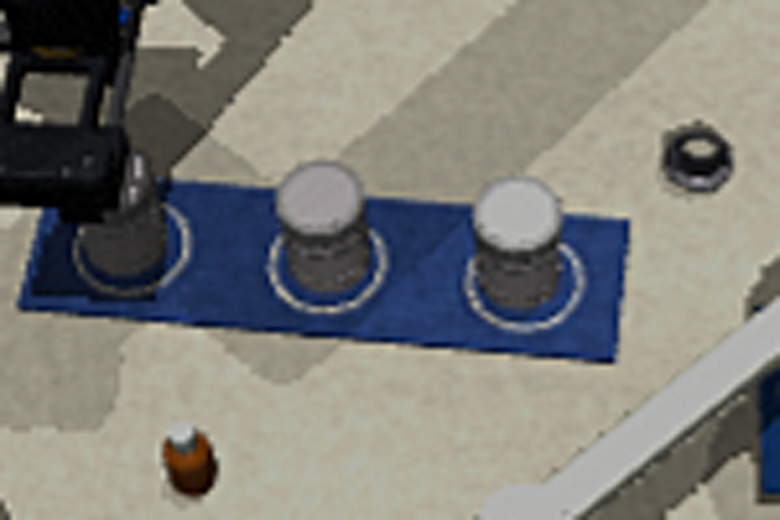

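The middle tin is back upright within about 1.8 mm of its start. Now the right tin.

Emit:
jog_arm:
  motion:
    - {"dx":0,"dy":0,"dz":0.6,"wx":0,"wy":0,"wz":0}
    - {"dx":0,"dy":0,"dz":0.8,"wx":0,"wy":0,"wz":0}
    - {"dx":0,"dy":0,"dz":0.8,"wx":0,"wy":0,"wz":0}
    - {"dx":0,"dy":0,"dz":0.6,"wx":0,"wy":0,"wz":0}
    - {"dx":0,"dy":0,"dz":0.1,"wx":0,"wy":0,"wz":0}
    - {"dx":0,"dy":0,"dz":0,"wx":0,"wy":0,"wz":0}

```text
t: 24.95
eef_pos: [494.1, -243.9, 44.9]
tool_rot: [-2.218, -2.223, 0.0]
contact_force: [0.3, 0.9, 0.8]
finger_gap: 0.997
```

Emit:
jog_arm:
  motion:
    - {"dx":0,"dy":0,"dz":0,"wx":0,"wy":0,"wz":0}
    - {"dx":0,"dy":0,"dz":0,"wx":0,"wy":0,"wz":0}
    - {"dx":0,"dy":0,"dz":0,"wx":0,"wy":0,"wz":0}
    - {"dx":0,"dy":0,"dz":0,"wx":0,"wy":0,"wz":0}
    - {"dx":0,"dy":0,"dz":0,"wx":0,"wy":0,"wz":0}
    - {"dx":0,"dy":0,"dz":0,"wx":0,"wy":0,"wz":0}
    - {"dx":0,"dy":0,"dz":0,"wx":0,"wy":0,"wz":0}
    - {"dx":0,"dy":0,"dz":0,"wx":0,"wy":0,"wz":0}
  claw: 1

```text
t: 25.75
eef_pos: [494.6, -244.6, 45.8]
tool_rot: [2.219, 2.223, 0.0]
contact_force: [0.5, 0.1, 2.3]
finger_gap: 0.594
```

```bash
python3 g.py 494.6 -244.8 46
```

```text
t 25.75 pos [ 494.6 -244.6   45.8] yaw_y 0.08 tilt z [ 7.e-04 -4.e-04 -1.e+00] F [0.54 0.14 2.31] T [-0.1  -0.04 -0.03] gap 51.7 q [-0.66  0.7   1.75  0.    0.69 -0.66]
tool-frame shift mm [-0.2  0.  -0.2]  units [-0.01  0.   -0.01]
```

Emit:
jog_arm:
  motion:
    - {"dx":0,"dy":0,"dz":-0.3,"wx":0,"wy":0,"wz":0}
    - {"dx":0,"dy":0,"dz":-0.5,"wx":0,"wy":0,"wz":0}
    - {"dx":0,"dy":0,"dz":-0.5,"wx":0,"wy":0,"wz":0}
    - {"dx":0,"dy":0,"dz":-0.5,"wx":0,"wy":0,"wz":0}
    - {"dx":0,"dy":0,"dz":-0.2,"wx":0,"wy":0,"wz":0}
    - {"dx":0,"dy":0,"dz":0,"wx":0,"wy":0,"wz":0}
    - {"dx":0,"dy":0,"dz":0,"wx":0,"wy":0,"wz":0}
    - {"dx":0,"dy":0,"dz":0,"wx":0,"wy":0,"wz":0}

```text
t: 26.55
eef_pos: [494.0, -244.2, 85.2]
tool_rot: [-2.219, -2.223, 0.0]
contact_force: [-0.0, -0.3, -2.8]
finger_gap: 0.587
```

```bash
python3 heft.py 16; python3 - <<'E'
from cell import read_camera
from h import *
c=read_camera("scene"); cv2.imwrite("pics/scene11.png",c["img"][:,:,::-1])
a=cv2.imread("pics/scene11.png")[160:260,190:340]; cv2.imwrite("pics/s12.png",cv2.resize(a,(780,520),interpolation=cv2.INTER_CUBIC))
E
```

```text
t 27.3 F [-0.05  0.03 -2.11] sd [0.4  0.43 0.27] sem z 0.07 tau [-42.534 -11.098   0.079] sd [0.081 0.02  0.002] pos [ 494.2 -244.4   85.4] gap 51.47113355469161
```

View pics/s12.png

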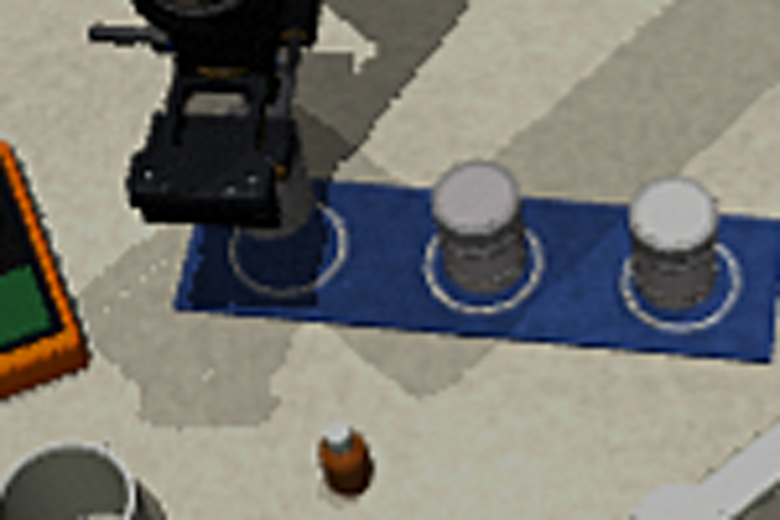

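The right tin is lifted at crop (283,190), with its circle empty. It weighs 2.1 N, so the middle tin (5.3 N) is clearly the heaviest. I'll set the right one back and return to the middle.

Emit:
jog_arm:
  motion:
    - {"dx":0,"dy":0,"dz":0.3,"wx":0,"wy":0,"wz":0}
    - {"dx":0,"dy":0,"dz":0.5,"wx":0,"wy":0,"wz":0}
    - {"dx":0,"dy":0,"dz":0.5,"wx":0,"wy":0,"wz":0}
    - {"dx":0,"dy":0,"dz":0.4,"wx":0,"wy":0,"wz":0}
    - {"dx":0,"dy":0,"dz":0.2,"wx":0,"wy":0,"wz":0}
    - {"dx":0,"dy":0,"dz":0.1,"wx":0,"wy":0,"wz":0}
    - {"dx":0,"dy":0,"dz":0,"wx":0,"wy":0,"wz":0}
    - {"dx":0,"dy":0,"dz":0,"wx":0,"wy":0,"wz":0}

```text
t: 28.2
eef_pos: [493.8, -244.1, 45.8]
tool_rot: [-2.219, -2.222, 0.001]
contact_force: [-1.5, 0.5, 2.3]
finger_gap: 0.594
```

Emit:
jog_arm:
  motion:
    - {"dx":0,"dy":0,"dz":0,"wx":0,"wy":0,"wz":0}
    - {"dx":0,"dy":0,"dz":0,"wx":0,"wy":0,"wz":0}
    - {"dx":0,"dy":0,"dz":0,"wx":0,"wy":0,"wz":0}
  claw: -0.6

```text
t: 28.5
eef_pos: [494.9, -244.9, 45.7]
tool_rot: [2.219, 2.222, 0.0]
contact_force: [0.4, 0.0, -0.5]
finger_gap: 0.759
```

```bash
python3 g.py 501.0 -120.6 110
```

```text
t 28.5 pos [ 494.9 -244.9   45.7] yaw_y 0.09 tilt z [ 1.2e-03 -9.0e-04 -1.0e+00] F [ 0.38  0.05 -0.5 ] T [-0.04  0.06 -0.02] gap 66.1 q [-0.66  0.7   1.75  0.    0.69 -0.66]
tool-frame shift mm [124.2   6.4 -64.4]  units [ 6.21  0.32 -3.22]
```

Emit:
jog_arm:
  motion:
    - {"dx":0,"dy":0,"dz":-0.7,"wx":0,"wy":0,"wz":0}
    - {"dx":0,"dy":0,"dz":-1,"wx":0,"wy":0,"wz":0}
    - {"dx":0.3,"dy":0,"dz":-1,"wx":0,"wy":0,"wz":0}
    - {"dx":0.9,"dy":0.05,"dz":-0.4,"wx":0,"wy":0,"wz":0}
    - {"dx":1,"dy":0.1,"dz":0,"wx":0,"wy":0,"wz":0}
    - {"dx":1,"dy":0.1,"dz":0,"wx":0,"wy":0,"wz":0}
    - {"dx":1,"dy":0.07,"dz":0,"wx":0,"wy":0,"wz":0}
    - {"dx":1,"dy":0,"dz":0,"wx":0,"wy":0,"wz":0}
    - {"dx":0.7,"dy":0,"dz":0,"wx":0,"wy":0,"wz":0}
    - {"dx":0.3,"dy":0,"dz":0.2,"wx":0,"wy":0,"wz":0}
  claw: -1

```text
t: 29.5
eef_pos: [500.3, -118.5, 103.9]
tool_rot: [2.217, 2.225, 0.0]
contact_force: [0.5, 0.5, 0.3]
finger_gap: 1.002
```

Emit:
jog_arm:
  motion:
    - {"dx":0,"dy":0,"dz":0,"wx":0,"wy":0,"wz":0}

```text
t: 29.6
eef_pos: [500.0, -119.3, 103.2]
tool_rot: [-2.217, -2.224, 0.001]
contact_force: [0.2, -0.0, 0.1]
finger_gap: 0.998
```

```bash
python3 - <<'E'
from cell import read_camera
from h import *
for n in ("scene","top"):
    c=read_camera(n); cv2.imwrite(f"pics/{n}12.png",c["img"][:,:,::-1]); np.savez(f"{n}12.npz",**c)
    P=cloud(c)
    for nm,yc in (("L",-4.3),("R",-245)):
        m=(P[...,2]>67)&(P[...,2]<80)&(abs(P[...,0]-503)<40)&(abs(P[...,1]-yc)<35)
        if m.sum()>20: print(n,nm,m.sum(),P[m].mean(0).round(1),P[m].min(0).round(1),P[m].max(0).round(1))
E
python3 g.py 501 -120.6 46; 
```

```text
scene L 205 [506.7  -7.3  72.7] [480.2 -31.7  67.2] [532.   17.3  79.5]
scene R 210 [ 496.1 -246.3   73.1] [ 466.6 -273.4   67.1] [ 521.6 -221.1   79.9]
top L 175 [505.2  -4.2  72.7] [480.8 -28.6  67.1] [530.4  19.7  79.9]
top R 177 [ 493.6 -244.3   72.9] [ 469.5 -269.2   67. ] [ 518.3 -217.3   79.9]
t 29.7 pos [ 500.7 -120.8  103.4] yaw_y 0.09 tilt z [ 1.e-04 -3.e-04 -1.e+00] F [ 0.78  0.03 -0.27] T [-0.08  0.03  0.03] gap 87.3 q [-0.45  0.56  1.81 -0.    0.76 -0.46]
tool-frame shift mm [ 0.2  0.3 57.4]  units [0.01 0.02 2.87]
```

The left and right tins are both back within about 1.5 mm. Now I'll grasp the middle tin for the final hold.

Emit:
jog_arm:
  motion:
    - {"dx":0,"dy":0,"dz":0.6,"wx":0,"wy":0,"wz":0}
    - {"dx":0,"dy":0,"dz":0.8,"wx":0,"wy":0,"wz":0}
    - {"dx":0,"dy":0,"dz":0.8,"wx":0,"wy":0,"wz":0}
    - {"dx":0,"dy":0,"dz":0.6,"wx":0,"wy":0,"wz":0}
    - {"dx":0,"dy":0,"dz":0.1,"wx":0,"wy":0,"wz":0}
    - {"dx":0,"dy":0,"dz":0,"wx":0,"wy":0,"wz":0}

```text
t: 30.3
eef_pos: [500.2, -120.6, 44.9]
tool_rot: [-2.22, -2.222, 0.001]
contact_force: [-0.1, -0.7, -0.2]
finger_gap: 0.998
```

Emit:
jog_arm:
  motion:
    - {"dx":0,"dy":0,"dz":0,"wx":0,"wy":0,"wz":0}
    - {"dx":0,"dy":0,"dz":0,"wx":0,"wy":0,"wz":0}
    - {"dx":0,"dy":0,"dz":0,"wx":0,"wy":0,"wz":0}
    - {"dx":0,"dy":0,"dz":0,"wx":0,"wy":0,"wz":0}
    - {"dx":0,"dy":0,"dz":0,"wx":0,"wy":0,"wz":0}
    - {"dx":0,"dy":0,"dz":0,"wx":0,"wy":0,"wz":0}
    - {"dx":0,"dy":0,"dz":0,"wx":0,"wy":0,"wz":0}
    - {"dx":0,"dy":0,"dz":0,"wx":0,"wy":0,"wz":0}
  claw: 1
  newtons: 30

```text
t: 31.1
eef_pos: [500.8, -120.5, 45.8]
tool_rot: [2.219, 2.223, 0.001]
contact_force: [0.5, 0.3, 2.7]
finger_gap: 0.592
```

```bash
python3 g.py
```

```text
t 31.1 pos [ 500.8 -120.5   45.8] yaw_y 0.09 tilt z [ 7.e-04 -2.e-04 -1.e+00] F [0.55 0.27 2.68] T [ 0.01  0.01 -0.01] gap 51.5 q [-0.45  0.67  1.84  0.    0.63 -0.46]
```

Emit:
jog_arm:
  motion:
    - {"dx":0,"dy":0,"dz":-0.3,"wx":0,"wy":0,"wz":0}
    - {"dx":0,"dy":0,"dz":-0.6,"wx":0,"wy":0,"wz":0}
    - {"dx":0,"dy":0,"dz":-0.9,"wx":0,"wy":0,"wz":0}
    - {"dx":0,"dy":0,"dz":-1,"wx":0,"wy":0,"wz":0}
    - {"dx":0,"dy":0,"dz":-1,"wx":0,"wy":0,"wz":0}
    - {"dx":0,"dy":0,"dz":-1,"wx":0,"wy":0,"wz":0}
    - {"dx":0,"dy":0,"dz":-0.9,"wx":0,"wy":0,"wz":0}
    - {"dx":0,"dy":0,"dz":-0.7,"wx":0,"wy":0,"wz":0}
    - {"dx":0,"dy":0,"dz":-0.4,"wx":0,"wy":0,"wz":0}
    - {"dx":0,"dy":0,"dz":-0.2,"wx":0,"wy":0,"wz":0}

```text
t: 32.1
eef_pos: [500.2, -120.3, 186.3]
tool_rot: [2.219, 2.223, 0.0]
contact_force: [-0.3, -0.6, -5.9]
finger_gap: 0.59
```

Emit:
jog_arm:
  motion:
    - {"dx":0,"dy":0,"dz":0,"wx":0,"wy":0,"wz":0}
    - {"dx":0,"dy":0,"dz":0,"wx":0,"wy":0,"wz":0}
    - {"dx":0,"dy":0,"dz":0,"wx":0,"wy":0,"wz":0}
    - {"dx":0,"dy":0,"dz":0,"wx":0,"wy":0,"wz":0}
    - {"dx":0,"dy":0,"dz":0,"wx":0,"wy":0,"wz":0}

```text
t: 32.6
eef_pos: [500.3, -120.3, 185.1]
tool_rot: [-2.219, -2.223, 0.001]
contact_force: [-0.4, 0.5, -4.6]
finger_gap: 0.588
```

```bash
python3 heft.py 6; python3 g.py; python3 - <<'E'
from cell import read_camera
from h import *
for n in ("scene","top"):
    c=read_camera(n); cv2.imwrite(f"pics/{n}13.png",c["img"][:,:,::-1]); np.savez(f"{n}13.npz",**c)
    P=cloud(c)
    for nm,yc in (("L",-4.3),("R",-245)):
        m=(P[...,2]>67)&(P[...,2]<80)&(abs(P[...,0]-503)<40)&(abs(P[...,1]-yc)<35)
        if m.sum()>20: print(n,nm,m.sum(),P[m].mean(0).round(1))
a=cv2.imread("pics/scene13.png")[100:320,190:454]; cv2.imwrite("pics/s14.png",cv2.resize(a,(720,600),interpolation=cv2.INTER_CUBIC))
E
```

```text
t 32.85 F [-0.19  0.02 -5.  ] sd [0.33 0.58 0.51] sem z 0.21 tau [-38.708 -15.527   0.075] sd [0.015 0.014 0.003] pos [ 500.4 -120.4  185.3] gap 51.26520965214173
t 32.9 pos [ 500.5 -120.5  185.5] yaw_y 0.09 tilt z [-0. -0. -1.] F [-0.57 -0.95 -5.92] T [-0.06  0.08 -0.01] gap 51.3 q [-0.45  0.43  1.75 -0.    0.96 -0.45]
scene L 203 [506.4  -7.6  72.8]
scene R 209 [ 495.9 -246.2   73.2]
top L 170 [505.3  -4.6  72.7]
top R 155 [ 492.8 -246.3   73.2]
```

View pics/s14.png

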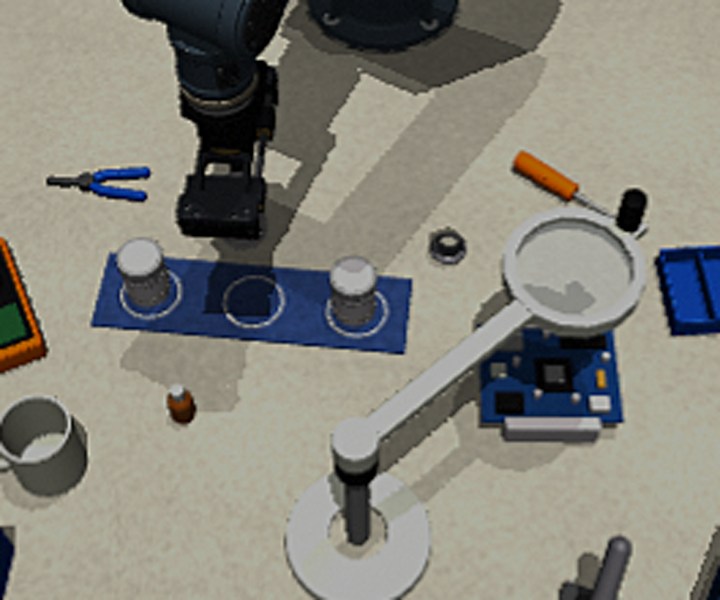

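View pics/top13.png

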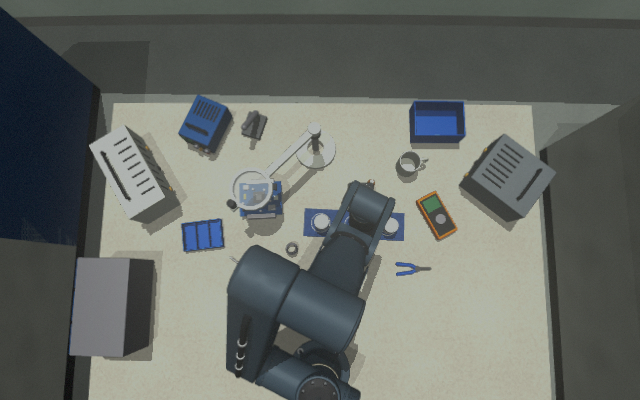

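```bash
python3 - <<'E'
from h import *
for n in("scene13","top13"):
    c=load(n); print(n,proj(c,[[500,-120,142],[525,-120,142],[500,-120,212]]).round(1))
    P=cloud(c); m=(P[...,2]>120)&(P[...,2]<225)&(abs(P[...,0]-500)<50)&(abs(P[...,1]+120)<60); Q=P[m]; print(len(Q), Q.min(0) if len(Q) else "")
    for z0 in range(120,225,15):
        k=Q[(Q[:,2]>=z0)&(Q[:,2]<z0+15)]
        if len(k)>2: print(z0,len(k),k.min(0).round(),k.max(0).round())
a=load("scene13")["img"][150:200,240:300,::-1]; cv2.imwrite("pics/s15.png",cv2.resize(np.clip(a.astype(float)*2.5,0,255).astype(np.uint8),(720,600),interpolation=cv2.INTER_NEAREST))
E
```

```text
scene13 [[279.8 184.3]
 [278.8 191.4]
 [277.5 169.9]]
89 [ 470.37424735 -143.74696001  141.87202103]
135 21 [ 501. -144.  142.] [524. -99. 150.]
150 34 [ 492. -139.  150.] [527. -98. 165.]
165 10 [ 499. -126.  166.] [526. -99. 179.]
210 21 [ 470. -133.  211.] [ 481. -110.  224.]
top13 [[356.2 220.5]
 [356.1 213. ]
 [357.9 218. ]]
0
```

View pics/s15.png

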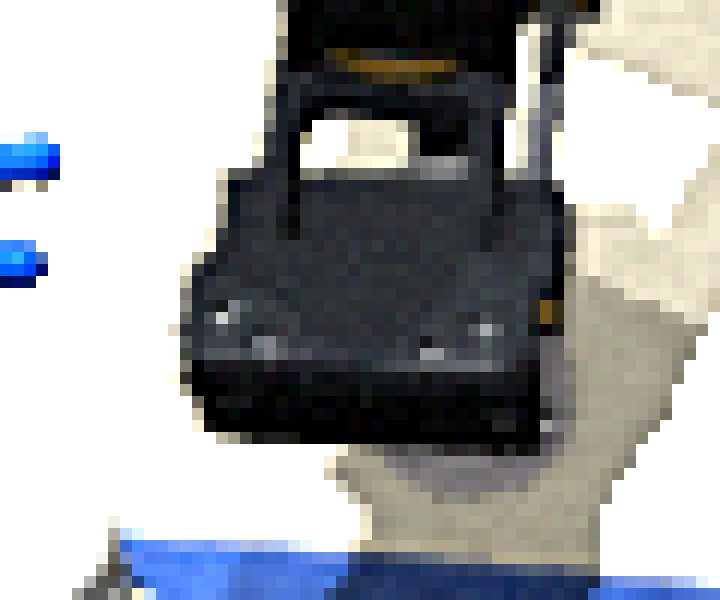

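The held tin shows below the gripper at crop (460,470). Its lowest points are at 142 mm and its side is vertical, with x about 524–527 all the way up. I'll hand the job in.

```bash
python3 -c "
from cell import arm
print(arm.close_job()); s=arm.sense(); print(s['t'],s['eef_pos'],s['contact_force'],s['finger_gap'])"
```

```text
the job is handed in; nothing more can be done
None
the job is handed in; nothing more can be done
```

I swung the magnifier over the board and let go, then hefted the tins left to right. I finished with the heaviest, the middle tin, held up in the gripper. The job was handed in at about 33 s of the 72 s allowed.

- **Magnifier:** the lens centre measured about (587.6, 214) mm against the board middle at (589, 213), so 2 to 3 mm off. The scene camera read about 2–3 mm off the known gripper position, so I trusted the top camera more.
- **Weights:** left 1.65 N, middle 5.3 N, right 2.1 N (about 0.17, 0.54 and 0.22 kg).
- **Left and right tins:** both stand upright in their circles. The left is within 1 mm of where it started. The right read within about 2 mm, except in the last top view, partly hidden by the arm (about 3 mm).
- **Held tin:** it hangs upright and still, with its underside at about 142 mm and a measured pull of 5.0 N. Most of it was hidden behind the gripper, so I judged uprightness from the visible lower part and the level tool.

My first grip on the left tin, at body height, gave an unexplained 6 N upward force. I opened before lifting and gripped all three tins on the lid instead. In the last pictures nothing else on the bench looked disturbed.

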